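Fit the display block's bayonet lid and hold it half-turned

ROBOT

A 6-joint arm with a two-finger parallel gripper is mounted at the origin on the work surface. World frame = base frame: x ahead of the robot, y to its left, z up, the work surface at z = 0. Lengths are in m, angles in rad, forces in N, time in s.
With the tool pointing down it reaches from about 0.425 to 0.95 m from the base axis. Payload 3.5 kg.
Tool frame: the origin (TCP) lies on the mounting face of the last link; the fingertips stand 173 mm ahead of it and the grasp point (between the pads) lies 155 mm ahead of it; z points along the fingers, x is the direction in which the jaws open and shut, and the axes are right-handed (so a half turn about z gives the same grasp; the last joint's range is limited). The gripper opens to 85 mm and grips with 20 to 120 N. Pads are 22 mm wide; open, the fingers measure 114 mm over their backs; the gripper's body (76 mm by 85 mm) begins 54 mm behind the grasp point. The pads swing forward as they close: fully open they stand 13 mm farther back than shut.
Start: joints at [1.179, 0.286, 1.577, -0, 1.279, -0.15], TCP at [0.162, 0.655, 0.405] pointing down, gripper open.
Joint ranges: [-2.77, 2.77], [-0.9, 2.22], [0.21, 2.48], [-1.53, 4.67], [0.24, 2.81], [-2.84, 2.84]. Speed limits (rad/s): [2.79, 2.79, 3.14, 3.14, 3.14, 3.14].

INTERFACE

Orientations are given as a unit quaternion [x, y, z, w].
In Python, from plant import get_state, read_camera, sign_off gives the robot as it stands.
- The arm moves only by the shell command python3 -m jog 'ROWS' [FORCE]. ROWS is JSON, a list of rows, each an object of numbers: "grip": the closure, from 0 (fully open) to 1 (shut); "x", "y", "z": the shift along the tool's x, y, z in mm; "rx", "ry", "rz": the turn, a rotation vector about the tool's x, y, z in degrees. A call has 1 to 8 rows; each row shifts and turns the commanded pose from where the row before left it, along the tool's axes as they then stand; what a row does not reach is not made up. A row lasts 1/12 s, in which the tool goes at most 41.7 mm and 7.16 degrees, less where a joint would pass 70% of its speed; a pose out of reach is approached as far as the arm can. A call with a gripper value outside its range is refused whole. The fingers move at their own pace and stop on an object; FORCE is the grip in N (left out, the last holds). Time passes only in rows, so rows that do not move let the fingers close. It gives the time, the measured TCP pose, the force and the opening at its end, in the units of the state.
- get_state(): the state, without advancing time (a new reading comes with each control period).
- read_camera(name): name is "scene" or "top" or "wrist"; returns a dict with "frame" (480x640x3 uint8, red, green, blue), "intrinsics" (3x3 intrinsics, pixels), "k1" (the pictures are not rectified: a ray, as slopes to the right and down, at radius r is drawn at 1 + k1 r^2 times it, then the intrinsics apply), "R" (3x3) and "t" (3): a world point X has camera coordinates R X + t. Camera axes: x right, y down, z forward; pixel columns grow to the right and rows downward; lengths in m; the calibration is good to about 2 mm. A picture is of the moment at which its call begins. There is no depth.
- sign_off(): hands the job in, once; it reports no verdict.
The state is a dict: "time": time; "qpos": joint angles; "dq": joint speeds; "joint_efforts": joint torques, N m; "eef_pos": TCP position; "tcp_rot": TCP orientation; "contact_force": force on the tool from outside, world axes, zero at the start; "wrist_torque": the same for the moment, N m; "opening": opening from 0.0 (shut) to 1.0 (fully open).
Only numpy, scipy, OpenCV 4.12 (cv2) and the standard library are available. Lean on these libraries where they do the work, as an engineer would, in place of code of your own. Each camera call takes 0.05 s, during which the arm holds its last target.

TASK

Lever up the walnut block's hinged cover with the label knife's blade, without the fingers touching the cover, tip it right back onto its stop, and lay the knife gently back flat on the counter. Then push the brass bayonet lid fully home in the block's collar and turn it clockwise to the half-way stud (45 degrees), well short of the lock click, for me to slip the security pin in: finish still gripping it there, because it springs back if let go. Leave the loose thimbles where they stand.

Things in the scene. Friction and masses are not known exactly. Their poses are not given: they have to be found in the camera images.
- block: Walnut display block fixed to the counter, 115 (x) x 104 (y) x 50 mm high; sides at x -60 and +55, y +-52. Origin: on the counter under the axis of the round brass collar sunk in its top. -x is its front (robot side). The lid goes in with its lugs in the collar's notches, then turns clockwise seen from above. Two flat studs side by side 90 degrees clockwise of a notch mark the lock.
- mouth (a point): Centre of the collar's mouth, level with the block's top (z 50 mm), axes as the block's. Collar ring 6 mm thick, bore 40 mm across, two lug notches at +x and -x, 14 mm wide, reaching 33 mm from the axis. Below the ring the well is open, its floor 18 mm below the mouth.
- half_stud (a point): Top of the single flat stud (1.5 mm high) marking half-way, 38 mm from the collar's axis, 45 degrees clockwise of the -x notch. Its twin lies across the collar, 45 degrees clockwise of the +x notch.
- slot (a point): Middle of the blade slot's opening in the block's front: block x -60, y 0, z 47 mm; axes as the block's. The slot is 10 mm high (ledge at z 42, cover's underside at z 52), 104 wide, 18 deep towards +x, under the cover's overhanging front.
- cover: Walnut plate 108 x 84 x 5 mm, at first shut over the collar. Origin: mid-thickness on the hinge, at block x +48, z 54.5 mm, hinge along block y. Shut, its axes are the block's and its front edge is at its x -108. It turns upward about +y to a stop at 2.4 rad, where it lies by its weight; let go before upright, it falls shut. 80 g, light hinge: under 1 N at the edge lifts it.
- knife: Label knife lying on the counter, 155 mm long. Origin: under the middle of its wooden handle, which is 90 (x, -45 to +45) x 14 wide (y) x 20 high (z). Steel blade along +x from x 45 to 110, 14 wide, 2.5 thick, mid-height z 10 mm. About 60 g, balanced 10 to 20 mm ahead of the origin.
- knife_tip (a point): Tip of the knife's blade, at x 110, z 10 mm from the knife's origin; axes as the knife's.
- lid: Brass bayonet lid standing on the counter on its plug. Origin: centre of the plug's underside, z up. Plug 37 mm across, 15 high, slightly tapered foot; flange 60 across, z 15 to 21; grip bar above. About 120 g; same after half a turn. Fully home, the flange lies on the collar and the origin is 15 mm below mouth, with 1.5 mm play sideways and in height.
- lid_bar (a point): Centre of the lid's grip bar, 33 mm above the lid's origin. Bar 42 long along the lid's x, directly above the lugs, 12 wide (y), z 21 to 45 mm; grip it across y.
- lug (a point): Outer end of the lid's +x lug, 27 mm from the axis, z 5 mm; the other is across the axis. Lugs 10 wide (y), z 2.5 to 7.5. After some 20 degrees clockwise they are caught under the ring. A spring resists from about 8 degrees, 0.07 N m back at 45. The lock's balls are met at about 65 degrees and click near 90. Counter-clockwise is blocked.
- silver1: Loose silver-plated thimble, bystander, 21 mm across, 24 high, mouth down; origin under its centre, z up.
- silver2: Loose silver-plated thimble, bystander, 21 mm across, 24 high, mouth down; origin under its centre, z up.
- silver3: Loose silver-plated thimble, bystander, 21 mm across, 24 high, mouth down; origin under its centre, z up.
- brass_thimble: Loose brass thimble, bystander, 21 mm across, 24 high, mouth down; origin under its centre, z up.
- china_thimble: Loose cream bone-china (gold rim) thimble, bystander, 21 mm across, 24 high, mouth down; origin under its centre, z up.
Mind the look-alikes: they are no part of the job. There is more than one size of the knife; the one meant has the size given above.

How it is judged:
By the outcome, as a careful person would: the job done as asked, in the order asked, and still so for the second after the job is handed in, while the arm keeps its last pose, push and grip.
It also fails if it takes over 64 s, if anything falls off the work surface, if the arm or the gripper's body presses on something with over 40 N, if the wrist force passes 120 N, or if a joint passes its speed limit or range.

## Working session

There is one attempt and no reset: what is moved stays moved. The work goes in short steps, Python scripts to look and compute and a shell command to move; the robot and the scene stay as the last step left them, time stands still between calls to the robot, and variables do not carry over. Pictures are saved under pics/ and viewed, and the job is handed in when it is done.

```bash
mkdir -p pics; ls; cat > h.py <<'E'
import numpy as np, cv2, json
from plant import get_state, read_camera, sign_off
from scipy.spatial.transform import Rotation as R
def save(n,f): cv2.imwrite(f'pics/{n}.png',cv2.cvtColor(f,cv2.COLOR_RGB2BGR))
def ray(c,u,v):
    K=np.array(c['intrinsics']);x=(u-K[0,2])/K[0,0];y=(v-K[1,2])/K[1,1]
    rd=np.hypot(x,y);r=rd
    for _ in range(30): r=rd/(1+c['k1']*r*r)
    s=r/rd if rd>0 else 1
    d=np.array([x*s,y*s,1]);Rm=np.array(c['R']);t=np.array(c['t'])
    return -Rm.T@t, Rm.T@d
def plane(c,u,v,z):
    o,d=ray(c,u,v);return o+d*(z-o[2])/d[2]
def proj(c,X):
    p=np.array(c['R'])@np.array(X)+np.array(c['t']);x,y=p[:2]/p[2];f=1+c['k1']*(x*x+y*y)
    K=np.array(c['intrinsics']);return np.array([K[0,0]*x*f+K[0,2],K[1,1]*y*f+K[1,2]])
E
python3 - <<'E'
from h import *
s=get_state()
for k in s: print(k,np.round(s[k],3))
import pickle
for n in ['scene','top','wrist']:
    c=read_camera(n);save(n+'0',c['frame']);pickle.dump(c,open(n+'0.pkl','wb'))
    print(n,np.round(-np.array(c['R']).T@c['t'],3),c['k1'],np.array(c['intrinsics'])[0,0])
E
```

```text
pics
time 0.0
qpos [ 1.179  0.287  1.578 -0.     1.279 -0.15 ]
dq [ 0.    -0.     0.002 -0.001 -0.001  0.001]
joint_efforts [ 1.0000e-03 -4.0598e+01 -2.9263e+01 -0.0000e+00  6.0000e-03 -0.0000e+00]
eef_pos [0.161 0.655 0.403]
tcp_rot [ 0.787  0.617 -0.001  0.001]
contact_force [ 0.     0.364 -0.22 ]
wrist_torque [ 0.019  0.031 -0.008]
opening 1.004
scene [ 1.286 -0.708  0.781] 0.04362496769707427 594.7268815064649
top [ 0.431 -0.008  1.319] 0.0003550829817976024 533.8800347210182
wrist [0.093 0.671 0.373] -0.07577496678669994 432.38018405942574
```

View pics/top0.png

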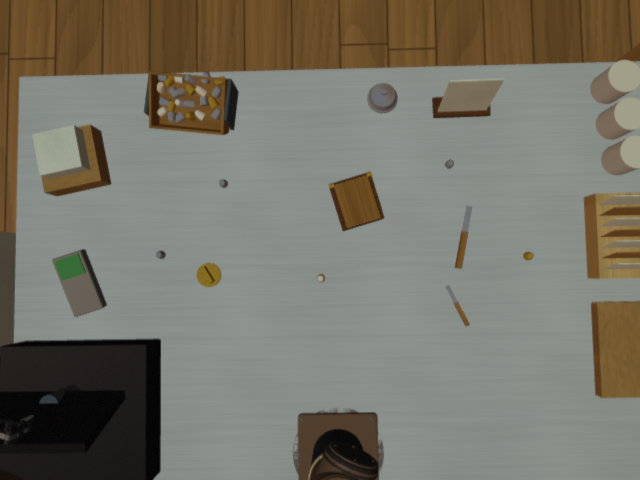

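View pics/scene0.png

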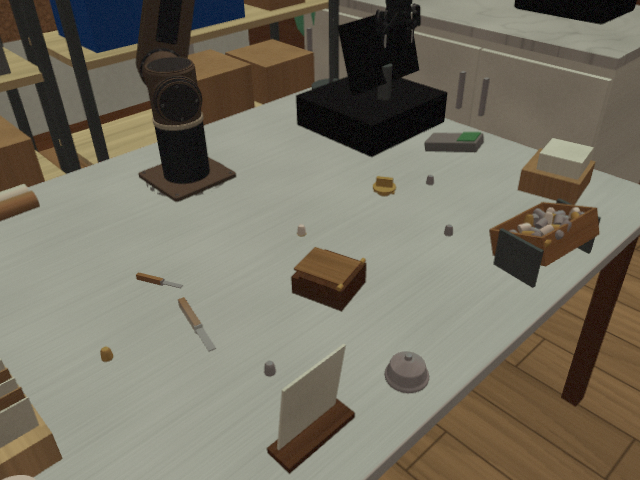

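View pics/wrist0.png

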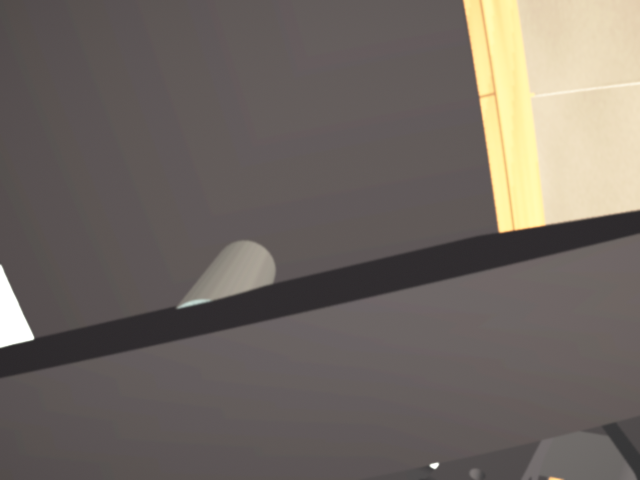

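```bash
python3 - <<'E'
from h import *
import pickle
c=pickle.load(open('top0.pkl','rb'));f=c['frame']
def crop(f,u,v,w,h,k): return cv2.resize(f[v:v+h,u:u+w],None,fx=k,fy=k,interpolation=cv2.INTER_CUBIC)
a=crop(f,430,190,100,150,4); b=crop(f,318,160,80,80,5); d=crop(f,183,250,50,50,4)
H=np.zeros((600,800,3),np.uint8);H[:600,:400]=a;H[:400,400:800]=b;H[400:600,400:600]=d
save('crop0',H)
s=pickle.load(open('scene0.pkl','rb'))['frame']
H=np.zeros((600,800,3),np.uint8);H[:300,:]=crop(s,280,230,200,75,4)[:300]
H[300:,:]=crop(s,120,265,200,75,4)
save('crop1',H)
E
```

```text
(no output)
```

View pics/crop0.png

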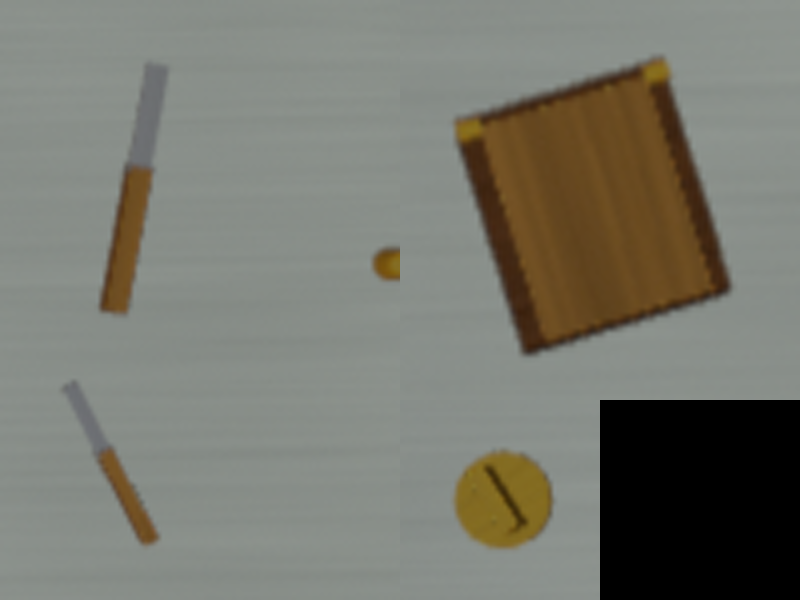

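View pics/crop1.png

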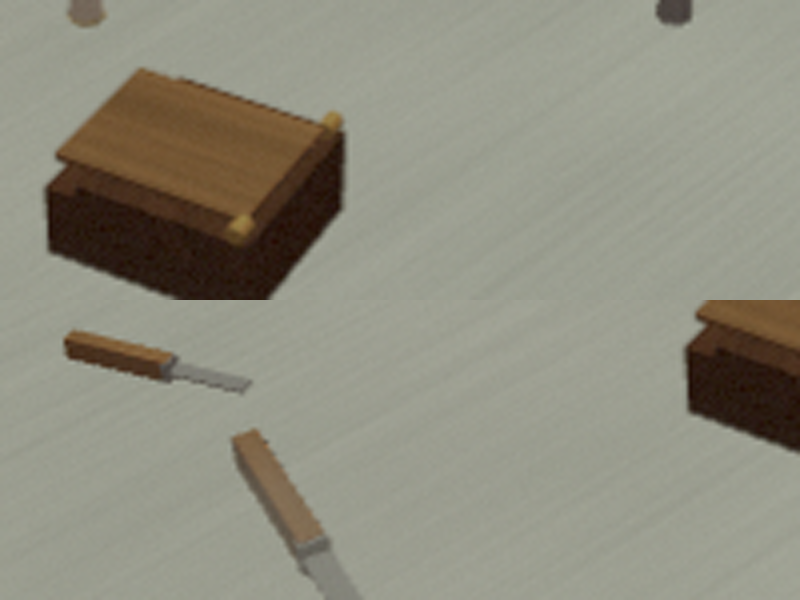

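```bash
python3 - <<'E'
from h import *
import pickle
c=pickle.load(open('top0.pkl','rb'));f=c['frame'];s=pickle.load(open('scene0.pkl','rb'))
hsv=cv2.cvtColor(f,cv2.COLOR_RGB2HSV)
print('bg',hsv[240,400],'blade',hsv[218,467])
obj=((hsv[...,1]>60)).astype(np.uint8)
def big(u,v,w,h,m):
    m=m[v:v+h,u:u+w];n,l,st,ce=cv2.connectedComponentsWithStats(m)
    i=1+np.argmax(st[1:,4]);return (l==i).astype(np.uint8),st[i],ce[i]+[u,v]
def rep(n,u,v,w,h,m,z):
    b,st,ce=big(u,v,w,h,m);cs,_=cv2.findContours(b,0,cv2.CHAIN_APPROX_NONE)
    k=max(cs,key=cv2.contourArea);r=cv2.minAreaRect(k);bx=cv2.boxPoints(r)+[u,v]
    print(n,st[4],'cen',ce.round(1),plane(c,*ce,z)[:2].round(4),'rect',np.round(r[1],1),round(r[2],1))
    for p in bx: print('   ',p.round(1),plane(c,*p,z)[:2].round(4))
rep('block',318,160,80,80,obj,.05)
rep('bighandle',445,225,40,50,obj,.02)
rep('smallhandle',440,295,40,40,obj,.01)
bl=((abs(hsv[...,0].astype(int)-hsv[218,467][0])<100)&(hsv[...,2]<125)).astype(np.uint8)
rep('knife all',440,195,40,80,((obj>0)|(hsv[...,2]<125)).astype(np.uint8),.015)
rep('small all',435,275,45,60,((obj>0)|(hsv[...,2]<125)).astype(np.uint8),.01)
rep('lid',183,250,50,50,(hsv[...,1]>100).astype(np.uint8),.021)
dk=((hsv[...,2]<90)).astype(np.uint8)
rep('liddark',193,260,30,30,dk,.045)
w=pickle.load(open('wrist0.pkl','rb'));st=get_state();Rt=R.from_quat(st['tcp_rot']).as_matrix()
Rc=np.array(w['R']);pc=-Rc.T@w['t'];print('cam in tool',Rt.T@(pc-st['eef_pos']));print((Rt.T@Rc.T).round(3))
E
```

```text
bg [ 65  11 144] blade [105   9 113]
block 2101 cen [356.1 200.8] [ 0.6038 -0.0567] rect [48.3 44.3] 73.0
    [328.1 184.2] [0.6453 0.0094]
    [370.5 171.2] [ 0.6743 -0.0926]
    [384.6 217.4] [ 0.5624 -0.1235]
    [342.3 230.4] [ 0.5335 -0.0221]
bighandle 259 cen [461.1 249.6] [ 0.4834 -0.3091] rect [ 7.1 36.6] 10.5
    [454.3 266.9] [ 0.442  -0.2913]
    [460.9 230.9] [ 0.5289 -0.3104]
    [467.9 232.2] [ 0.5254 -0.3271]
    [461.3 268.2] [ 0.4386 -0.308 ]
smallhandle 112 cen [461.6 314. ] [ 0.3279 -0.3071] rect [25.5  4.4] 61.9
    [453.7 303.7] [ 0.3529 -0.2889]
    [457.5 301.7] [ 0.3577 -0.2983]
    [469.5 324.2] [ 0.3031 -0.3254]
    [465.7 326.2] [ 0.2983 -0.316 ]
knife all 449 cen [462.9 238.9] [ 0.5096 -0.3156] rect [ 7.9 63.1] 10.3
    [453.8 267.2] [ 0.4412 -0.2911]
    [465.1 205.1] [ 0.5922 -0.3237]
    [472.8 206.5] [ 0.5884 -0.3424]
    [461.5 268.6] [ 0.4374 -0.3097]
small all 211 cen [457.8 306.8] [ 0.3453 -0.2987] rect [44.8  5.2] 61.9
    [444.2 286.9] [ 0.3938 -0.2675]
    [448.9 284.5] [ 0.3996 -0.2789]
    [469.9 324. ] [ 0.3036 -0.3264]
    [465.3 326.4] [ 0.2979 -0.3151]
lid 450 cen [208.4 274.6] [0.4343 0.3059] rect [22.6 23.3] 45.0
    [192. 275.] [0.4341 0.346 ]
    [208.5 258.5] [0.4736 0.3054]
    [224.5 274.5] [0.4339 0.2664]
    [208. 291.] [0.3945 0.3069]
liddark 29 cen [209.4 274.2] [0.4352 0.2976] rect [15.7  2.2] 61.4
    [204.5 267.3] [0.452  0.3093]
    [206.5 266.2] [0.4544 0.3045]
    [214. 280.] [0.4211 0.2866]
    [212.  281.1] [0.4187 0.2913]
cam in tool [-0.00123892 -0.07045659  0.03108473]
[[ 1.     0.    -0.   ]
 [-0.     0.961  0.276]
 [ 0.    -0.276  0.961]]
```

```bash
python3 -m jog '[{"z":-40},{"z":-40},{"z":-40},{"x":-23.3,"y":32.5},{"x":-23.3,"y":32.5},{"x":-23.3,"y":32.5},{"x":-23.3,"y":32.5},{"x":-23.3,"y":32.5}]'
python3 -m jog '[{"x":-23.3,"y":32.5},{"x":-23.3,"y":32.5},{"x":-23.3,"y":32.5},{"x":-23.3,"y":32.5},{"x":-23.3,"y":32.5},{"x":-23.3,"y":32.5},{"x":-23.3,"y":32.5},{"x":-23.3,"y":32.5}]'

```

```text
$[0]: bad value
$[0]: bad value
```

```bash
python3 -m jog '[{"grip":0,"x":0,"y":0,"z":-40,"rx":0,"ry":0,"rz":0},{"grip":0,"x":0,"y":0,"z":-40,"rx":0,"ry":0,"rz":0}]' ; python3 -m jog '[{"grip":0,"z":-40}]'; python3 -m jog --help | head
```

```text
time: 0.32
eef_pos: [0.1615, 0.6551, 0.4803]
tcp_rot: [0.787, 0.617, -0.004, 0.003]
contact_force: [0.8, 0.5, 0.8]
opening: 1.002$[0]: bad value
invalid input: not JSON, or not a number
```

```bash
python3 -m jog '[{"grip":0,"x":0,"y":0,"z":-40,"rx":0,"ry":0,"rz":0},{"grip":0,"x":-23.3,"y":32.5,"z":0,"rx":0,"ry":0,"rz":0},{"grip":0,"x":-23.3,"y":32.5,"z":0,"rx":0,"ry":0,"rz":0},{"grip":0,"x":-23.3,"y":32.5,"z":0,"rx":0,"ry":0,"rz":0},{"grip":0,"x":-23.3,"y":32.5,"z":0,"rx":0,"ry":0,"rz":0},{"grip":0,"x":-23.3,"y":32.5,"z":0,"rx":0,"ry":0,"rz":0},{"grip":0,"x":-23.3,"y":32.5,"z":0,"rx":0,"ry":0,"rz":0},{"grip":0,"x":-23.3,"y":32.5,"z":0,"rx":0,"ry":0,"rz":0}]'
python3 -m jog '[{"grip":0,"x":-23.3,"y":32.5,"z":0,"rx":0,"ry":0,"rz":0},{"grip":0,"x":-23.3,"y":32.5,"z":0,"rx":0,"ry":0,"rz":0},{"grip":0,"x":-23.3,"y":32.5,"z":0,"rx":0,"ry":0,"rz":0},{"grip":0,"x":-23.3,"y":32.5,"z":0,"rx":0,"ry":0,"rz":0},{"grip":0,"x":-23.3,"y":32.5,"z":0,"rx":0,"ry":0,"rz":0},{"grip":0,"x":-23.3,"y":32.5,"z":0,"rx":0,"ry":0,"rz":0},{"grip":0,"x":-23.3,"y":32.5,"z":0,"rx":0,"ry":0,"rz":0},{"grip":0,"x":-23.3,"y":32.5,"z":0,"rx":0,"ry":0,"rz":0}]'

```

```text
time: 0.98
eef_pos: [0.3441, 0.4409, 0.5244]
tcp_rot: [0.787, 0.617, -0.0, 0.0]
contact_force: [0.4, 1.2, 0.4]
opening: 1.002
time: 1.65
eef_pos: [0.5521, 0.1975, 0.5244]
tcp_rot: [0.787, 0.617, -0.0, -0.0]
contact_force: [0.9, 0.9, -0.2]
opening: 1.002
```

```bash
python3 -m jog '[{"grip":0,"x":-39.2,"y":5.9,"z":9.8,"rx":0,"ry":0,"rz":0},{"grip":0,"x":-39.2,"y":5.9,"z":9.8,"rx":0,"ry":0,"rz":0},{"grip":0,"x":-39.2,"y":5.9,"z":9.8,"rx":0,"ry":0,"rz":0},{"grip":0,"x":-39.2,"y":5.9,"z":9.8,"rx":0,"ry":0,"rz":0},{"grip":0,"x":-39.2,"y":5.9,"z":9.8,"rx":0,"ry":0,"rz":0},{"grip":0,"x":-39.2,"y":5.9,"z":9.8,"rx":0,"ry":0,"rz":0},{"grip":0,"x":-39.2,"y":5.9,"z":9.8,"rx":0,"ry":0,"rz":0},{"grip":0,"x":-39.2,"y":5.9,"z":9.8,"rx":0,"ry":0,"rz":0}]'
python3 -m jog '[{"grip":0,"x":-39.2,"y":5.9,"z":9.8,"rx":0,"ry":0,"rz":0},{"grip":0,"x":-39.2,"y":5.9,"z":9.8,"rx":0,"ry":0,"rz":0},{"grip":0,"x":-39.2,"y":5.9,"z":9.8,"rx":0,"ry":0,"rz":0},{"grip":0,"x":-39.2,"y":5.9,"z":9.8,"rx":0,"ry":0,"rz":0},{"grip":0,"x":-39.2,"y":5.9,"z":9.8,"rx":0,"ry":0,"rz":0},{"grip":0,"x":0,"y":0,"z":0,"rx":0,"ry":0,"rz":0}]'
python3 - <<'E'
from h import *
import pickle
c=read_camera('wrist');save('w1',c['frame']);pickle.dump(c,open('w1.pkl','wb'))
s=get_state();print(s['eef_pos'],s['tcp_rot'],s['qpos'])
E
```

```text
time: 2.32
eef_pos: [0.5212, -0.1182, 0.4457]
tcp_rot: [0.787, 0.617, 0.0, -0.0]
contact_force: [0.9, 0.6, 0.5]
opening: 0.998
time: 2.82
eef_pos: [0.5019, -0.3193, 0.3943]
tcp_rot: [0.789, 0.614, -0.001, -0.001]
contact_force: [-0.5, 0.9, -1.1]
opening: 0.998
[ 0.50254155 -0.316889    0.3950653 ] [ 7.88795393e-01  6.14653123e-01 -4.77658185e-04 -1.77159282e-03] [-7.33216068e-01  1.18701168e-01  1.78998635e+00 -3.40348588e-04
  1.23656075e+00 -2.05699873e+00]
```

View pics/w1.png

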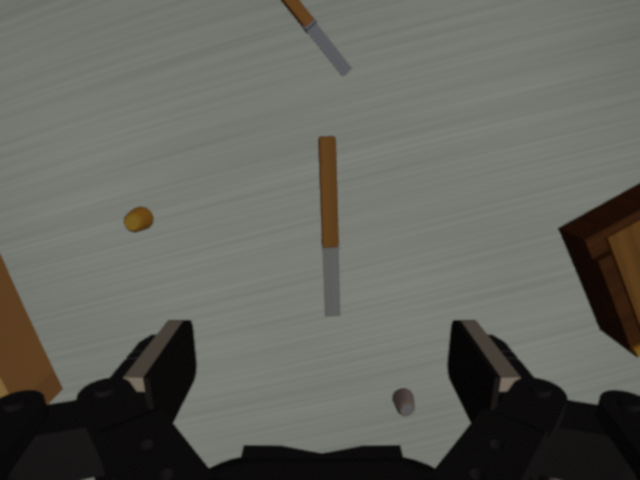

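```bash
python3 - <<'E'
from h import *
import pickle
c=pickle.load(open('w1.pkl','rb'));f=c['frame'];hsv=cv2.cvtColor(f,cv2.COLOR_RGB2HSV)
print(hsv[280,331],hsv[280,380],hsv[200,328])
def rep(m,z):
    u,v,w,h=300,120,60,210
    b=m[v:v+h,u:u+w].astype(np.uint8);cs,_=cv2.findContours(b,0,cv2.CHAIN_APPROX_NONE)
    k=max(cs,key=cv2.contourArea);bx=cv2.boxPoints(cv2.minAreaRect(k))+[u,v]
    bx=bx[np.argsort(bx[:,1])];a=bx[:2].mean(0);e=bx[2:].mean(0)
    A=plane(c,*a,z);E=plane(c,*e,z);d=E-A
    print(a,e,A.round(4),E.round(4),'mid',((A+E)/2).round(4),'len',np.linalg.norm(d).round(4),'yaw',np.degrees(np.arctan2(d[1],d[0])).round(2),'w',np.linalg.norm(plane(c,*bx[0],z)-plane(c,*bx[1],z)).round(4))
m1=hsv[...,1]>90
m2=m1|(((hsv[...,0]>85)&(hsv[...,0]<140)))
rep(m1,.02);rep(m1,.01);rep(m2,.01)
s=get_state();a=R.from_quat(s['tcp_rot']).as_matrix();print('tool x yaw',np.degrees(np.arctan2(a[1,0],a[0,0])),a[:,2].round(4))
E
```

```text
[40  8 92] [ 45  16 127] [ 16 175  93]
[326.66644001 136.82457352] [329.56262398 246.87992096] [ 0.4405 -0.3012  0.02  ] [ 0.5267 -0.3202  0.02  ] mid [ 0.4836 -0.3107  0.02  ] len 0.0883 yaw -12.46 w 0.0127
[326.66644001 136.82457352] [329.56262398 246.87992096] [ 0.4407 -0.3011  0.01  ] [ 0.5294 -0.3207  0.01  ] mid [ 0.4851 -0.3109  0.01  ] len 0.0908 yaw -12.46 w 0.013
[326.66644001 136.82457352] [329.56262398 246.87992096] [ 0.4407 -0.3011  0.01  ] [ 0.5294 -0.3207  0.01  ] mid [ 0.4851 -0.3109  0.01  ] len 0.0908 yaw -12.46 w 0.013
tool x yaw 75.85345212011444 [-0.0029  0.0022 -1.    ]
```

```bash
python3 -m jog '[{"grip":0,"x":1.5,"y":-1,"z":40,"rx":0,"ry":0,"rz":-1.5},{"grip":0,"x":0,"y":0,"z":40,"rx":0,"ry":0,"rz":0},{"grip":0,"x":0,"y":0,"z":40,"rx":0,"ry":0,"rz":0},{"grip":0,"x":0,"y":0,"z":40,"rx":0,"ry":0,"rz":0},{"grip":0,"x":0,"y":0,"z":30,"rx":0,"ry":0,"rz":0},{"grip":0,"x":0,"y":0,"z":20,"rx":0,"ry":0,"rz":0},{"grip":0,"x":0,"y":0,"z":0,"rx":0,"ry":0,"rz":0},{"grip":0,"x":0,"y":0,"z":0,"rx":0,"ry":0,"rz":0}]'
python3 - <<'E'
from h import *
c=read_camera('wrist');save('w2',c['frame'])
s=get_state();print(s['eef_pos'],s['tcp_rot'],s['contact_force']);a=R.from_quat(s['tcp_rot']).as_matrix();print('tool x yaw',np.degrees(np.arctan2(a[1,0],a[0,0])),a[:,2].round(4))
E
```

```text
time: 3.53
eef_pos: [0.5031, -0.311, 0.1866]
tcp_rot: [0.779, 0.627, -0.0, -0.001]
contact_force: [-0.5, 0.4, 1.2]
opening: 0.998
[ 0.50375625 -0.31176564  0.18848135] [7.78808234e-01 6.27261745e-01 1.76567359e-04 6.38116701e-04] [-0.07469016 -0.41761888  0.37405261]
tool x yaw 77.69677542231031 [ 1.1e-03 -8.0e-04 -1.0e+00]
```

View pics/w2.png

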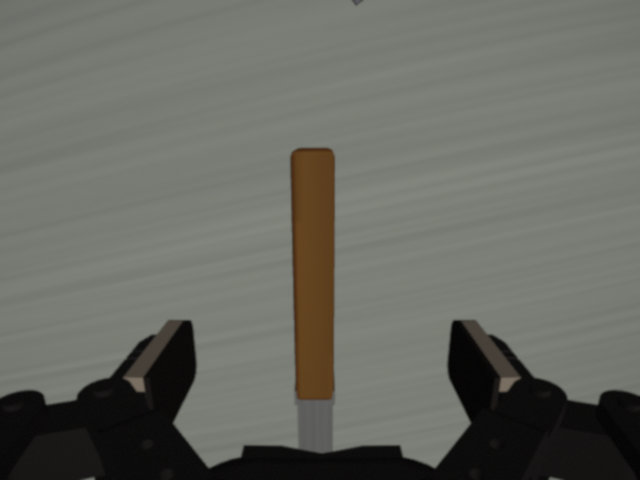

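```bash
python3 -m jog '[{"grip":0,"x":-2,"y":0,"z":6,"rx":0,"ry":0,"rz":0},{"grip":0,"x":0,"y":0,"z":5,"rx":0,"ry":0,"rz":0},{"grip":0.3,"x":0,"y":0,"z":0,"rx":0,"ry":0,"rz":0},{"grip":0.6,"x":0,"y":0,"z":0,"rx":0,"ry":0,"rz":0}]' 60
python3 -m jog '[{"grip":1,"x":0,"y":0,"z":0,"rx":0,"ry":0,"rz":0},{"grip":1,"x":0,"y":0,"z":0,"rx":0,"ry":0,"rz":0},{"grip":1,"x":0,"y":0,"z":0,"rx":0,"ry":0,"rz":0},{"grip":1,"x":0,"y":0,"z":0,"rx":0,"ry":0,"rz":0},{"grip":1,"x":0,"y":0,"z":0,"rx":0,"ry":0,"rz":0},{"grip":1,"x":0,"y":0,"z":0,"rx":0,"ry":0,"rz":0}]' 80
python3 - <<'E'
from h import *
c=read_camera('wrist');save('w3',c['frame'])
s=get_state();print(s['eef_pos'],s['tcp_rot'],s['contact_force'],s['opening'])
E
```

```text
time: 3.92
eef_pos: [0.5027, -0.3142, 0.1769]
tcp_rot: [0.779, 0.627, 0.0, 0.0]
contact_force: [-0.3, 0.2, 1.0]
opening: 0.751
time: 4.42
eef_pos: [0.5028, -0.3143, 0.1768]
tcp_rot: [0.779, 0.627, 0.0, 0.0]
contact_force: [-0.9, 0.2, 2.4]
opening: 0.142
[ 0.50283383 -0.31433927  0.17681615] [7.79093554e-01 6.26907496e-01 6.68355972e-05 4.70942562e-04] [ 0.59093038 -0.43463519  2.11358883] 0.13557992302123817
```

View pics/w3.png

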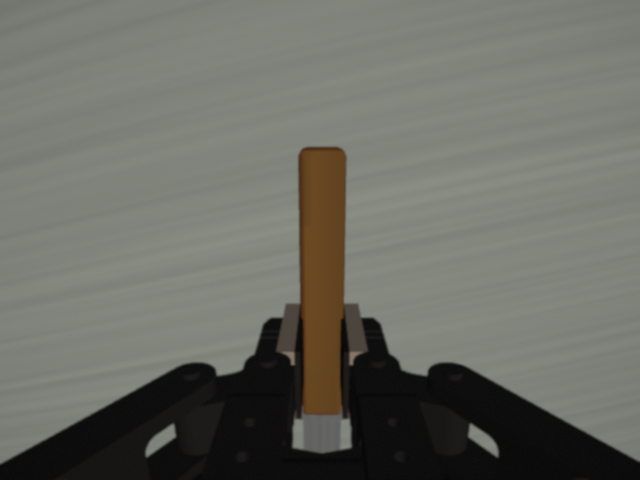

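```bash
cat >> h.py <<'E'
B=np.array([.6065,-.0563]);BY=np.radians(15.7)
def b2w(x,y,z): 
    c,s=np.cos(BY),np.sin(BY); return np.array([B[0]+(c*x-s*y)/1e3,B[1]+(s*x+c*y)/1e3,z/1e3])
def plan(goal_tcp,goal_yaw,st=None):
    st=st or get_state();p=np.array(st['eef_pos']);M=R.from_quat(st['tcp_rot']).as_matrix()
    a=np.degrees(np.arctan2(M[1,0],M[0,0]));dr=(goal_yaw-a+180)%360-180
    d=(np.array(goal_tcp)-p)*1e3
    g=np.radians(a);x=np.array([np.cos(g),np.sin(g)]);y=np.array([np.sin(g),-np.cos(g)])
    g2=np.radians(goal_yaw);x2=np.array([np.cos(g2),np.sin(g2)]);y2=np.array([np.sin(g2),-np.cos(g2)])
    print('now',p.round(4),'yaw',round(a,2),'F',np.round(st['contact_force'],1),'| rz',round(-dr,1),'| shift before turn x,y,z',round(d[:2]@x,1),round(d[:2]@y,1),round(-d[2],1),'| after turn x,y',round(d[:2]@x2,1),round(d[:2]@y2,1))
E
python3 - <<'E'
from h import *
c=read_camera('wrist');s=get_state();M=R.from_quat(s['tcp_rot']).as_matrix()
for v in (148,):
    P=plane(c,322.5,v,.02);print(P,M.T@(P-s['eef_pos']))
P=plane(c,322.5,413,.02);print(P,M.T@(P-s['eef_pos']))
E
```

```text
[ 0.43974553 -0.30150998  0.02      ] [-0.00090285 -0.06450721  0.15676892]
[ 0.52634776 -0.32040251  0.02      ] [-0.00082212  0.02413173  0.15684247]
```

```bash
python3 - <<'E'
from h import *
import pickle
g=b2w(-180,0,290);print(g);plan(g,105.7)
c=pickle.load(open('top0.pkl','rb'));print(plane(c,321,279,.012))
E
```

```text
[ 0.43321549 -0.10500808  0.29      ]
now [ 0.5028 -0.3143  0.1768] yaw 77.64 F [0.3 0.3 2.6] | rz -28.1 | shift before turn x,y,z 189.6 -112.8 -113.2 | after turn x,y 220.3 -10.4
[0.41855947 0.03172876 0.012     ]
```

```bash
python3 -m jog '[{"grip":1,"x":0,"y":0,"z":-20,"rx":0,"ry":0,"rz":0},{"grip":1,"x":0,"y":0,"z":-33,"rx":0,"ry":0,"rz":-7},{"grip":1,"x":0,"y":0,"z":-30,"rx":0,"ry":0,"rz":-7},{"grip":1,"x":0,"y":0,"z":-30,"rx":0,"ry":0,"rz":-7},{"grip":1,"x":0,"y":0,"z":0,"rx":0,"ry":0,"rz":-7}]'
python3 -m jog '[{"grip":1,"x":36,"y":-1.7,"z":0,"rx":0,"ry":0,"rz":0},{"grip":1,"x":36,"y":-1.7,"z":0,"rx":0,"ry":0,"rz":0},{"grip":1,"x":36,"y":-1.7,"z":0,"rx":0,"ry":0,"rz":0},{"grip":1,"x":36,"y":-1.7,"z":0,"rx":0,"ry":0,"rz":0},{"grip":1,"x":36,"y":-1.7,"z":0,"rx":0,"ry":0,"rz":0},{"grip":1,"x":36,"y":-1.7,"z":0,"rx":0,"ry":0,"rz":0},{"grip":1,"x":0,"y":0,"z":0,"rx":0,"ry":0,"rz":0},{"grip":1,"x":0,"y":0,"z":0,"rx":0,"ry":0,"rz":0}]'
python3 - <<'E'
from h import *
import pickle
plan(b2w(-180,0,213.8),105.7)
for n in ['scene','wrist','top']:
    c=read_camera(n);save(n+'4',c['frame']);pickle.dump(c,open(n+'4.pkl','wb'))
    if n=='scene': save('s4c',cv2.resize(c['frame'][180:330,200:400],None,fx=4,fy=4,interpolation=cv2.INTER_CUBIC))
E
```

```text
time: 4.93
eef_pos: [0.5042, -0.3154, 0.2964]
tcp_rot: [0.602, 0.799, -0.0, 0.006]
contact_force: [1.5, -0.9, 0.2]
opening: 0.139
time: 5.6
eef_pos: [0.4337, -0.1072, 0.2886]
tcp_rot: [0.603, 0.798, -0.0, -0.001]
contact_force: [0.3, -0.5, -0.5]
opening: 0.142
now [ 0.4337 -0.1072  0.2886] yaw 105.81 F [ 0.3 -0.5 -0.5] | rz 0.1 | shift before turn x,y,z 2.2 0.2 74.8 | after turn x,y 2.2 0.2
```

View pics/s4c.png

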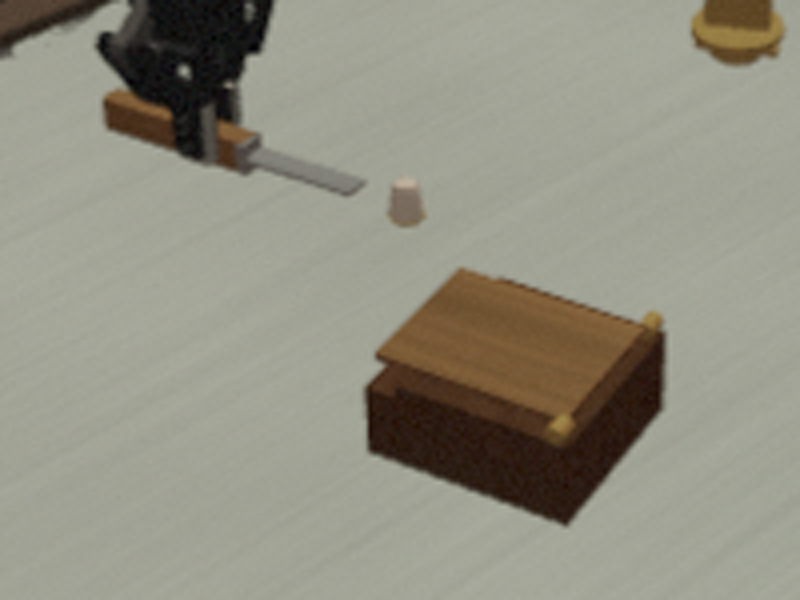

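View pics/top4.png

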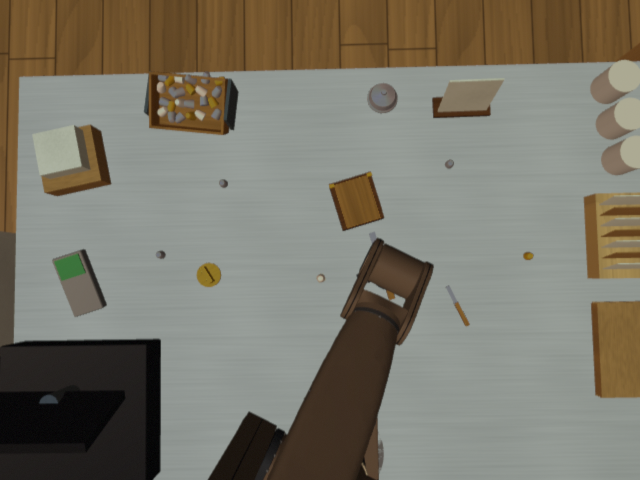

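```bash
python3 - <<'E'
from h import *
import pickle
s=pickle.load(open('scene4.pkl','rb'));t=pickle.load(open('top4.pkl','rb'))
tip=np.array([.4337,-.1072,.122])+.09*np.array([np.cos(np.radians(15.8)),np.sin(np.radians(15.8)),0])
print(tip,'scene',proj(s,tip),'top',proj(t,tip))
for n,p in dict(fl=(-60,42,57),fr=(-60,-42,57),hl=(48,42,57),fbr=(-60,-52,0),ftr=(-60,-52,42),bbr=(55,-52,0),btr=(55,-52,50)).items(): print(n,'scene',proj(s,b2w(*p)).round(1),'crop',((proj(s,b2w(*p))-[200,180])*4).round(),'top',proj(t,b2w(*p)).round(1))
save('t4c',cv2.resize(t['frame'][160:260,310:430],None,fx=6,fy=6,interpolation=cv2.INTER_CUBIC))
E
```

```text
[ 0.52029962 -0.08269478  0.122     ] scene [288.42779092 226.56835918] top [369.66522646 233.11645657]
fl scene [313.6 246.1] crop [454. 264.] top [346.5 228.4]
fr scene [291.7 267.6] crop [367. 351.] top [380.4 218.2]
hl scene [359.5 261.5] crop [638. 326.] top [333.3 185.2]
fbr scene [290.2 292.5] crop [361. 450.] top [382.4 219.4]
ftr scene [289.2 276.3] crop [357. 385.] top [383.9 217.6]
bbr scene [339.7 311.4] crop [559. 526.] top [368.8 175.4]
btr scene [339.8 291.6] crop [559. 447.] top [370.  171.6]
```

View pics/t4c.png

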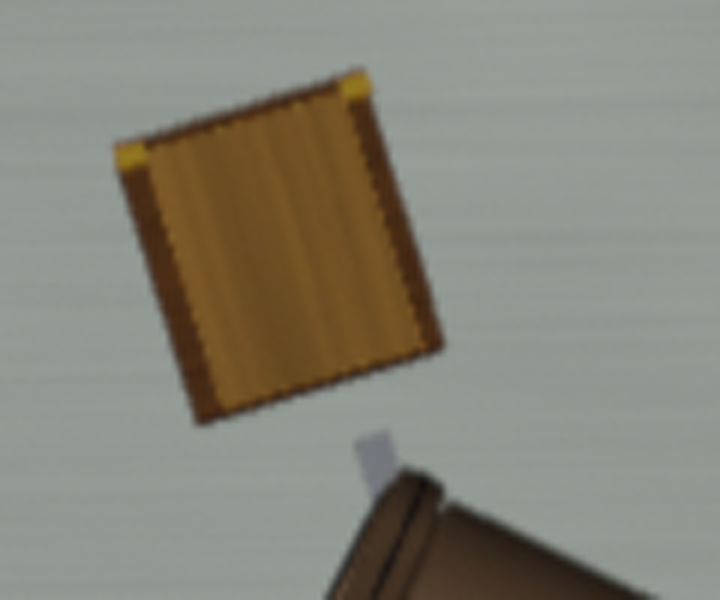

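View pics/wrist4.png

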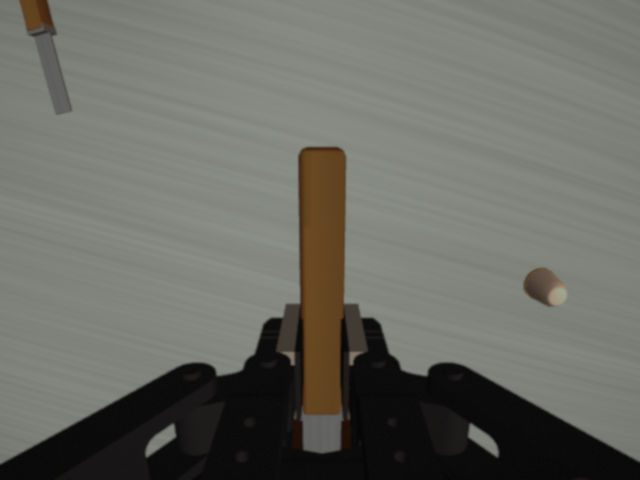

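```bash
python3 -m jog '[{"grip":1,"x":1,"y":0,"z":25,"rx":0,"ry":0,"rz":0},{"grip":1,"x":1,"y":0,"z":25,"rx":0,"ry":0,"rz":0},{"grip":1,"x":0,"y":0,"z":25,"rx":0,"ry":0,"rz":0},{"grip":1,"x":0,"y":10,"z":0,"rx":0,"ry":0,"rz":0},{"grip":1,"x":0,"y":8,"z":0,"rx":0,"ry":0,"rz":0},{"grip":1,"x":0,"y":0,"z":0,"rx":0,"ry":0,"rz":0},{"grip":1,"x":0,"y":0,"z":0,"rx":0,"ry":0,"rz":0}]'
python3 - <<'E'
from h import *
import pickle
plan(b2w(-162,0,213.8),105.7)
for n in ['scene','top']:
    c=read_camera(n);save(n+'5',c['frame']);pickle.dump(c,open(n+'5.pkl','wb'))
    if n=='scene': a=cv2.resize(c['frame'][220:300,240:340],None,fx=6,fy=6,interpolation=cv2.INTER_CUBIC)
    else: b=cv2.resize(c['frame'][190:250,330:400],None,fx=6,fy=6,interpolation=cv2.INTER_CUBIC)
save('s5c',a);save('t5c',b)
E
```

```text
time: 6.33
eef_pos: [0.4531, -0.1028, 0.2162]
tcp_rot: [0.604, 0.797, 0.0, 0.002]
contact_force: [-0.2, -0.6, -0.3]
opening: 0.142
now [ 0.4531 -0.1028  0.2162] yaw 105.66 F [-0.2 -0.6 -0.3] | rz -0.0 | shift before turn x,y,z 3.3 -1.8 2.4 | after turn x,y 3.3 -1.8
```

View pics/s5c.png

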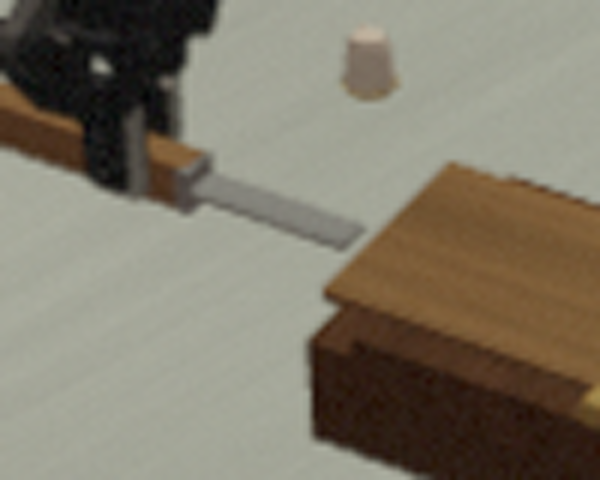

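View pics/t5c.png

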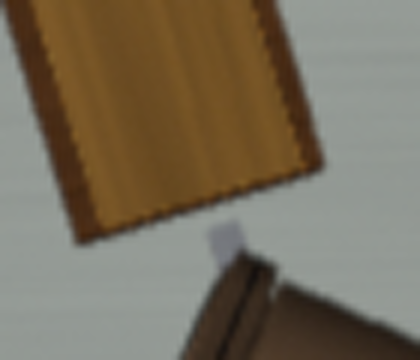

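```bash
cat >> h.py <<'E'
def tri(c1,p1,c2,p2):
    o1,d1=ray(c1,*p1);o2,d2=ray(c2,*p2);A=np.stack([d1,-d2],1)
    t=np.linalg.lstsq(A,o2-o1,rcond=None)[0];a=o1+t[0]*d1;b=o2+t[1]*d2
    return (a+b)/2,np.linalg.norm(a-b)*1e3
E
python3 - <<'E'
from h import *
import pickle
s=pickle.load(open('scene5.pkl','rb'));t=pickle.load(open('top5.pkl','rb'))
for n,a,b in [('tip',(298.8,259.8),(366.8,227.3)),('fr',(294.2,268.8),(380.8,218.3)),('fl',(315.3,247.2),(345.8,229.2))]:
    X,e=tri(s,a,t,b);print(n,X.round(4),'err mm',e.round(1))
plan(b2w(-162,0,213.8),105.7)
E
```

```text
tip [ 0.5409 -0.0795  0.0482] err mm 3.5
fr [ 0.562  -0.1119  0.0543] err mm 5.8
fl [ 0.5371 -0.0293  0.0524] err mm 3.4
now [ 0.4523 -0.1025  0.2159] yaw 105.65 F [ 0.7 -0.1 -0.9] | rz -0.0 | shift before turn x,y,z 2.7 -1.0 2.1 | after turn x,y 2.7 -1.0
```

```bash
python3 -m jog '[{"grip":1,"x":4,"y":0,"z":2.5,"rx":0,"ry":0,"rz":0},{"grip":1,"x":0,"y":6,"z":0,"rx":0,"ry":0,"rz":0},{"grip":1,"x":0,"y":6,"z":0,"rx":0,"ry":0,"rz":0},{"grip":1,"x":0,"y":0,"z":0,"rx":0,"ry":0,"rz":0}]' 100
python3 -m jog '[{"grip":1,"x":0,"y":6,"z":0,"rx":0,"ry":0,"rz":0},{"grip":1,"x":0,"y":7,"z":0,"rx":0,"ry":0,"rz":0},{"grip":1,"x":0,"y":0,"z":0,"rx":0,"ry":0,"rz":0},{"grip":1,"x":0,"y":0,"z":0,"rx":0,"ry":0,"rz":0}]'
python3 - <<'E'
from h import *
import pickle
plan(b2w(-136,0,213.8),105.7)
c=read_camera('scene');save('s6c',cv2.resize(c['frame'][200:300,240:340],None,fx=6,fy=6,interpolation=cv2.INTER_CUBIC))
E
```

```text
time: 6.77
eef_pos: [0.4628, -0.0948, 0.2124]
tcp_rot: [0.604, 0.797, 0.0, 0.001]
contact_force: [0.3, -0.6, 0.1]
opening: 0.132
time: 7.1
eef_pos: [0.4748, -0.0914, 0.2119]
tcp_rot: [0.604, 0.797, -0.0, 0.0]
contact_force: [-0.6, -0.9, -1.0]
opening: 0.13
now [ 0.4748 -0.0914  0.2119] yaw 105.68 F [-0.6 -0.9 -1. ] | rz -0.0 | shift before turn x,y,z -1.8 0.3 -1.9 | after turn x,y -1.8 0.3
```

View pics/s6c.png

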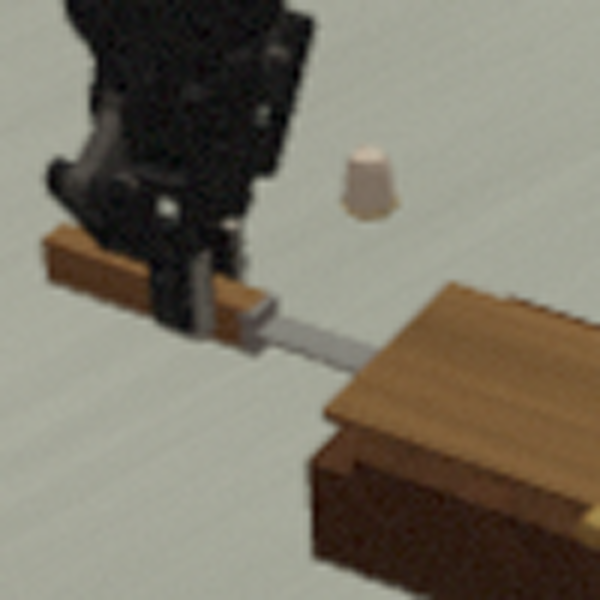

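```bash
python3 -m jog '[{"grip":1,"x":0,"y":0,"z":-6,"rx":0,"ry":0,"rz":0},{"grip":1,"x":0,"y":0.5,"z":-8,"rx":0,"ry":0,"rz":0},{"grip":1,"x":0,"y":0.5,"z":-8,"rx":0,"ry":0,"rz":0},{"grip":1,"x":0,"y":2,"z":-8,"rx":0,"ry":0,"rz":0},{"grip":1,"x":0,"y":2,"z":-8,"rx":0,"ry":0,"rz":0},{"grip":1,"x":0,"y":0,"z":0,"rx":0,"ry":0,"rz":0}]' 110
python3 - <<'E'
from h import *
plan(b2w(-136,0,213.8),105.7)
c=read_camera('scene');save('s7c',cv2.resize(c['frame'][160:310,240:400],None,fx=4,fy=4,interpolation=cv2.INTER_CUBIC))
E
```

```text
time: 7.65
eef_pos: [0.4803, -0.0904, 0.2525]
tcp_rot: [0.604, 0.797, 0.001, 0.002]
contact_force: [0.2, -0.2, -0.7]
opening: 0.13
now [ 0.4803 -0.0904  0.2525] yaw 105.65 F [ 0.2 -0.2 -0.7] | rz -0.0 | shift before turn x,y,z -1.3 -5.3 38.7 | after turn x,y -1.3 -5.3
```

View pics/s7c.png

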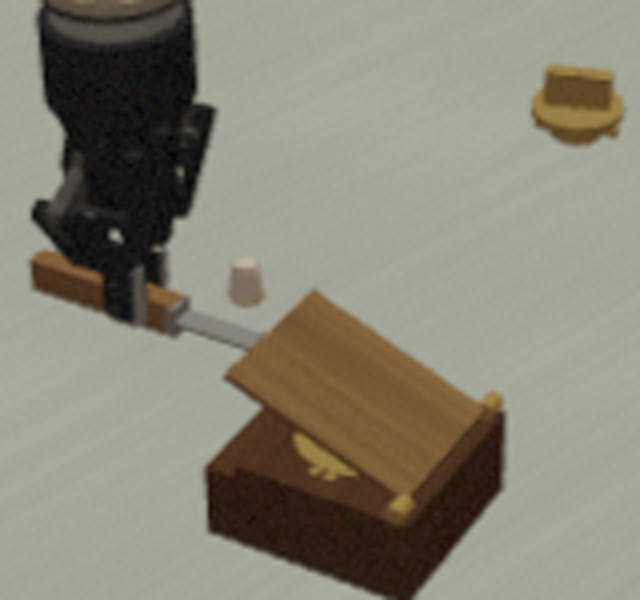

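The cover is on the blade at about 20° (edge at crop 230–315, 290–375), with the collar showing beneath. I'll carry on along the arc.

```bash
python3 -m jog '[{"grip":1,"x":0,"y":3.7,"z":-7.3,"rx":0,"ry":0,"rz":0},{"grip":1,"x":0,"y":3.7,"z":-7.3,"rx":0,"ry":0,"rz":0},{"grip":1,"x":0,"y":4.8,"z":-6.5,"rx":0,"ry":0,"rz":0},{"grip":1,"x":0,"y":4.8,"z":-6.5,"rx":0,"ry":0,"rz":0},{"grip":1,"x":0,"y":5.8,"z":-5.5,"rx":0,"ry":0,"rz":0},{"grip":1,"x":0,"y":5.9,"z":-5.5,"rx":0,"ry":0,"rz":0},{"grip":1,"x":0,"y":6.6,"z":-4.3,"rx":0,"ry":0,"rz":0},{"grip":1,"x":0,"y":6.6,"z":-4.3,"rx":0,"ry":0,"rz":0}]' 
python3 -m jog '[{"grip":1,"x":0,"y":7.4,"z":-2.6,"rx":0,"ry":0,"rz":0},{"grip":1,"x":0,"y":7.4,"z":-2.6,"rx":0,"ry":0,"rz":0},{"grip":1,"x":0,"y":0,"z":0,"rx":0,"ry":0,"rz":0}]' 
python3 - <<'E'
from h import *
plan(b2w(-136,0,213.8),105.7)
c=read_camera('scene');save('s8c',cv2.resize(c['frame'][160:310,240:400],None,fx=4,fy=4,interpolation=cv2.INTER_CUBIC))
E
```

```text
time: 8.37
eef_pos: [0.5203, -0.0786, 0.2976]
tcp_rot: [0.604, 0.797, 0.0, 0.0]
contact_force: [-0.7, 0.1, 0.2]
opening: 0.132
time: 8.62
eef_pos: [0.5352, -0.0746, 0.3031]
tcp_rot: [0.604, 0.797, 0.0, 0.001]
contact_force: [-1.6, -0.1, 0.3]
opening: 0.13
now [ 0.5352 -0.0746  0.3031] yaw 105.68 F [-1.6 -0.1  0.3] | rz -0.0 | shift before turn x,y,z -1.7 -62.4 89.3 | after turn x,y -1.6 -62.4
```

View pics/s8c.png

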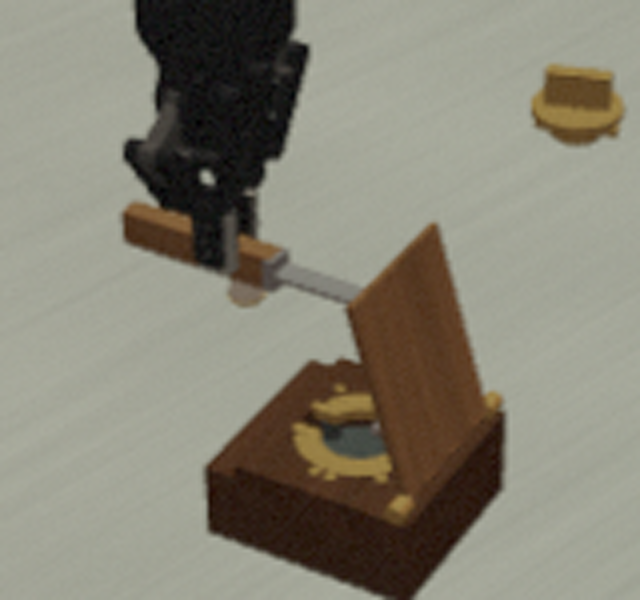

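```bash
python3 -m jog '[{"grip":1,"x":0,"y":7.5,"z":-1.2,"rx":0,"ry":0,"rz":0},{"grip":1,"x":0,"y":7.5,"z":-1.2,"rx":0,"ry":0,"rz":0},{"grip":1,"x":0,"y":7.5,"z":0,"rx":0,"ry":0,"rz":0},{"grip":1,"x":0,"y":7.5,"z":0,"rx":0,"ry":0,"rz":0},{"grip":1,"x":0,"y":7,"z":0,"rx":0,"ry":0,"rz":0},{"grip":1,"x":0,"y":7,"z":2,"rx":0,"ry":0,"rz":0},{"grip":1,"x":0,"y":7,"z":2,"rx":0,"ry":0,"rz":0},{"grip":1,"x":0,"y":6.5,"z":2,"rx":0,"ry":0,"rz":0}]' 
python3 -m jog '[{"grip":1,"x":0,"y":6,"z":3.6,"rx":0,"ry":0,"rz":0},{"grip":1,"x":0,"y":6,"z":3.6,"rx":0,"ry":0,"rz":0},{"grip":1,"x":0,"y":6,"z":3.6,"rx":0,"ry":0,"rz":0},{"grip":1,"x":0,"y":4,"z":4,"rx":0,"ry":0,"rz":0},{"grip":1,"x":0,"y":0,"z":0,"rx":0,"ry":0,"rz":0},{"grip":1,"x":0,"y":0,"z":0,"rx":0,"ry":0,"rz":0}]' 
python3 - <<'E'
from h import *
plan(b2w(-136,0,213.8),105.7)
c=read_camera('scene');save('s9c',cv2.resize(c['frame'][160:310,240:400],None,fx=4,fy=4,interpolation=cv2.INTER_CUBIC))
E
```

```text
time: 9.33
eef_pos: [0.5898, -0.0591, 0.2983]
tcp_rot: [0.604, 0.797, 0.0, -0.0]
contact_force: [-0.3, -0.1, -1.2]
opening: 0.126
time: 9.83
eef_pos: [0.6103, -0.0533, 0.2832]
tcp_rot: [0.604, 0.797, -0.0, -0.001]
contact_force: [0.3, 0.0, 0.0]
opening: 0.13
now [ 0.6103 -0.0533  0.2832] yaw 105.66 F [0.3 0.  0. ] | rz -0.0 | shift before turn x,y,z -2.0 -140.5 69.4 | after turn x,y -1.9 -140.5
```

View pics/s9c.png

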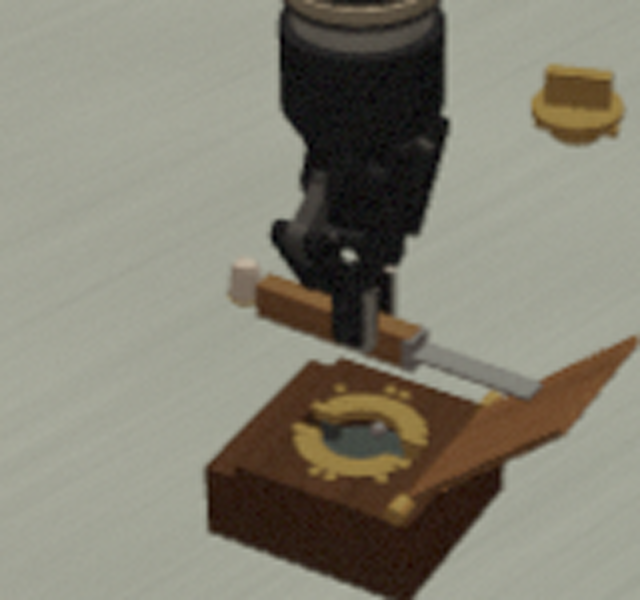

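```bash
python3 -m jog '[{"grip":1,"x":0,"y":-2,"z":-20,"rx":0,"ry":0,"rz":0},{"grip":1,"x":0,"y":-10,"z":-30,"rx":0,"ry":0,"rz":0},{"grip":1,"x":0,"y":-35,"z":0,"rx":0,"ry":0,"rz":0},{"grip":1,"x":0,"y":-35,"z":0,"rx":0,"ry":0,"rz":0},{"grip":1,"x":0,"y":0,"z":0,"rx":0,"ry":0,"rz":7},{"grip":1,"x":0,"y":0,"z":0,"rx":0,"ry":0,"rz":7},{"grip":1,"x":0,"y":0,"z":0,"rx":0,"ry":0,"rz":7},{"grip":1,"x":0,"y":0,"z":0,"rx":0,"ry":0,"rz":7}]' 
python3 - <<'E'
from h import *
plan((.5028,-.3143,.1768),77.6)
c=read_camera('scene');save('s10c',cv2.resize(c['frame'][160:310,240:400],None,fx=4,fy=4,interpolation=cv2.INTER_CUBIC))
E
```

```text
time: 10.55
eef_pos: [0.5308, -0.0757, 0.3344]
tcp_rot: [0.781, 0.624, 0.0, 0.0]
contact_force: [-0.3, -1.0, -1.4]
opening: 0.126
now [ 0.5308 -0.0757  0.3344] yaw 77.27 F [-0.3 -1.  -1.4] | rz -0.3 | shift before turn x,y,z -238.9 25.3 157.6 | after turn x,y -239.1 23.9
```

View pics/s10c.png

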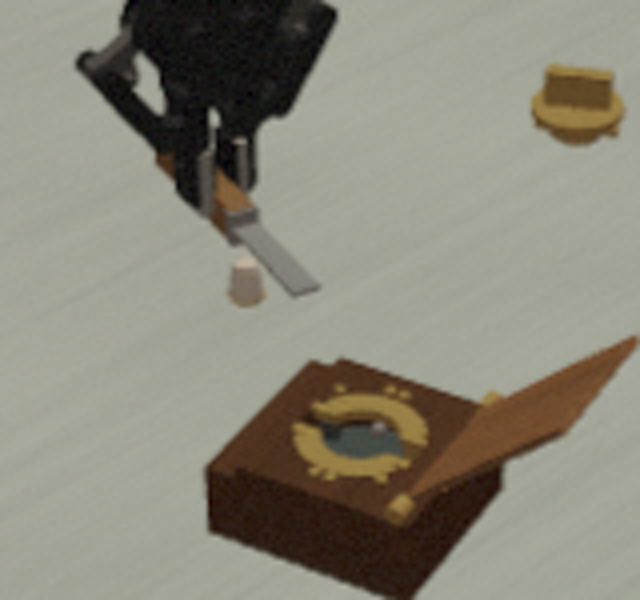

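```bash
python3 -m jog '[{"grip":1,"x":-39.8,"y":4,"z":5,"rx":0,"ry":0,"rz":0},{"grip":1,"x":-39.8,"y":4,"z":10,"rx":0,"ry":0,"rz":0},{"grip":1,"x":-39.8,"y":4,"z":10,"rx":0,"ry":0,"rz":0},{"grip":1,"x":-39.8,"y":4,"z":10,"rx":0,"ry":0,"rz":0},{"grip":1,"x":-39.8,"y":4,"z":10,"rx":0,"ry":0,"rz":0},{"grip":1,"x":-39.8,"y":4,"z":10,"rx":0,"ry":0,"rz":0},{"grip":1,"x":0,"y":0,"z":30,"rx":0,"ry":0,"rz":0},{"grip":1,"x":0,"y":0,"z":30,"rx":0,"ry":0,"rz":0}]' 
python3 -m jog '[{"grip":1,"x":0,"y":0,"z":20,"rx":0,"ry":0,"rz":0},{"grip":1,"x":0,"y":0,"z":10,"rx":0,"ry":0,"rz":0},{"grip":1,"x":0,"y":0,"z":0,"rx":0,"ry":0,"rz":0},{"grip":1,"x":0,"y":0,"z":0,"rx":0,"ry":0,"rz":0}]' 
python3 - <<'E'
from h import *
plan((.5028,-.3143,.1768),77.6)
c=read_camera('wrist');save('w11',c['frame'])
E
```

```text
time: 11.27
eef_pos: [0.5037, -0.3174, 0.2203]
tcp_rot: [0.78, 0.626, 0.0, 0.003]
contact_force: [0.4, 0.8, -0.6]
opening: 0.131
time: 11.6
eef_pos: [0.5039, -0.314, 0.1892]
tcp_rot: [0.779, 0.627, -0.0, 0.0]
contact_force: [-0.3, 0.7, -0.6]
opening: 0.125
now [ 0.5039 -0.314   0.1892] yaw 77.72 F [-0.3  0.7 -0.6] | rz 0.1 | shift before turn x,y,z -0.6 -1.0 12.4 | after turn x,y -0.6 -1.0
```

View pics/w11.png

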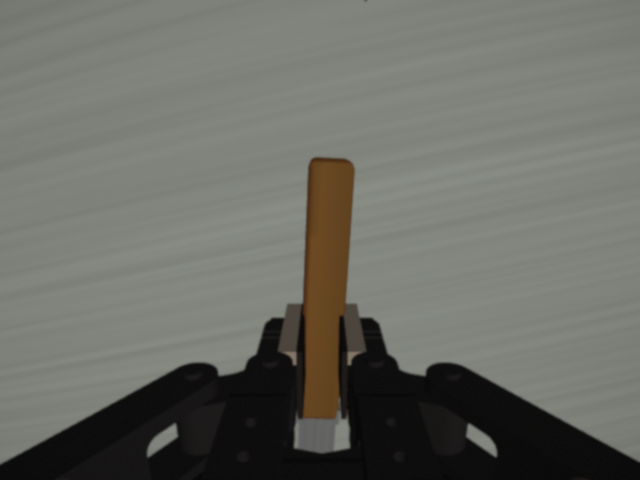

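```bash
python3 - <<'E'
from h import *
c=read_camera('scene');save('s11c',cv2.resize(c['frame'][230:370,120:270],None,fx=5,fy=4.2,interpolation=cv2.INTER_CUBIC)[:590])
w=read_camera('wrist');s=get_state();M=R.from_quat(s['tcp_rot']).as_matrix();p=np.array(s['eef_pos'])
# rear top width 14mm: distance from pixel width
Rc=np.array(w['R']);o=-Rc.T@w['t']
for (l,r,v) in [((309.5),(354),163),((303.5),(339),412),]:
    a=ray(w,l,v)[1];b=ray(w,r,v)[1]
    k=.014/np.linalg.norm(a-b);P=o+k*(a+b)/2;print(P.round(4),(M.T@(P-p)).round(4))
E
```

```text
[ 0.4475 -0.3002  0.022 ] [ 0.0021 -0.0594  0.1689]
[ 0.5415 -0.324   0.0158] [-0.0012  0.0374  0.1755]
```

View pics/s11c.png

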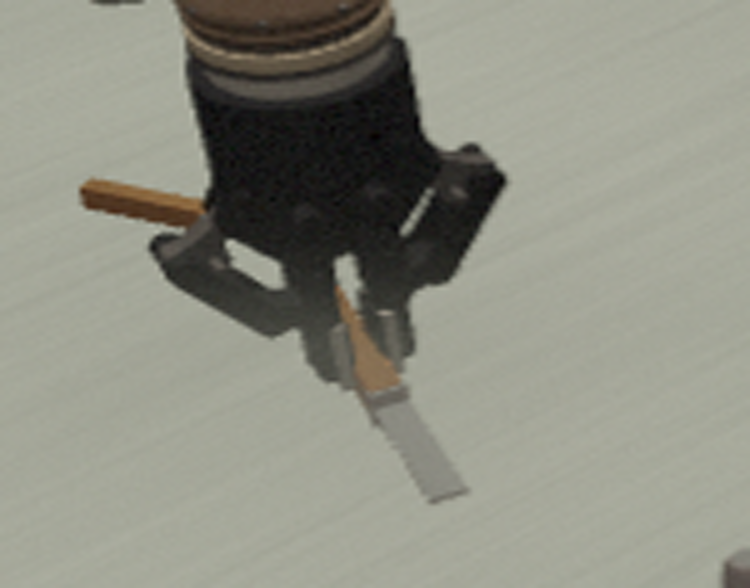

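```bash
python3 -m jog '[{"grip":1,"x":0,"y":0,"z":2,"rx":0,"ry":0,"rz":0},{"grip":1,"x":0,"y":0,"z":2,"rx":0,"ry":0,"rz":0},{"grip":1,"x":0,"y":0,"z":0,"rx":0,"ry":0,"rz":0}]' 50
python3 -m jog '[{"grip":1,"x":0,"y":0,"z":1,"rx":0,"ry":0,"rz":0},{"grip":1,"x":0,"y":0,"z":0,"rx":0,"ry":0,"rz":0}]' 35
python3 -m jog '[{"grip":1,"x":0,"y":0,"z":1,"rx":0,"ry":0,"rz":0},{"grip":1,"x":0,"y":0,"z":0,"rx":0,"ry":0,"rz":0}]' 25
python3 - <<'E'
from h import *
plan((.5028,-.3143,.1768),77.6)
c=read_camera('wrist');save('w12',c['frame'][100:])
c=read_camera('top');save('t12',cv2.resize(c['frame'][190:290,430:530],None,fx=5,fy=5,interpolation=cv2.INTER_CUBIC))
E
```

```text
time: 12.0
eef_pos: [0.5038, -0.3138, 0.1852]
tcp_rot: [0.779, 0.627, 0.0, 0.0]
contact_force: [-0.0, -1.2, -1.5]
opening: 0.127
time: 12.17
eef_pos: [0.5036, -0.3139, 0.1837]
tcp_rot: [0.779, 0.627, -0.0, -0.0]
contact_force: [0.8, -0.9, 0.4]
opening: 0.131
time: 12.33
eef_pos: [0.5036, -0.3139, 0.1826]
tcp_rot: [0.779, 0.627, -0.0, -0.0]
contact_force: [0.6, 0.6, -1.6]
opening: 0.127
now [ 0.5036 -0.3139  0.1826] yaw 77.65 F [ 0.6  0.6 -1.6] | rz 0.0 | shift before turn x,y,z -0.6 -0.7 5.8 | after turn x,y -0.6 -0.7
```

View pics/w12.png

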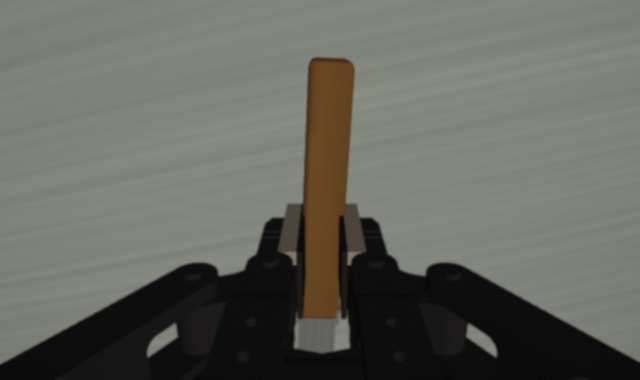

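View pics/t12.png

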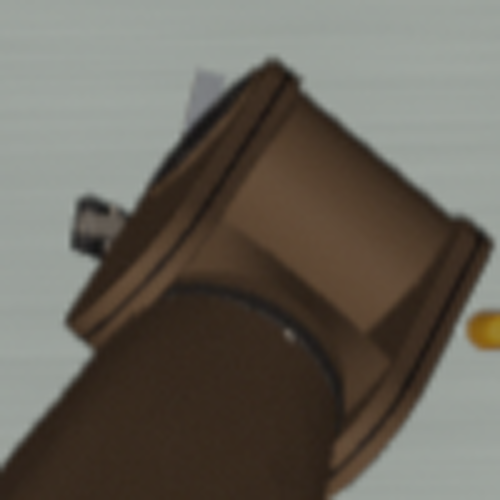

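```bash
for i in 1; do python3 -m jog '[{"grip":1,"x":0,"y":0,"z":1.2,"rx":0,"ry":0,"rz":0},{"grip":1,"x":0,"y":0,"z":0,"rx":0,"ry":0,"rz":0}]' 25
python3 -m jog '[{"grip":1,"x":0,"y":0,"z":1.2,"rx":0,"ry":0,"rz":0},{"grip":1,"x":0,"y":0,"z":0,"rx":0,"ry":0,"rz":0}]' 25
python3 -m jog '[{"grip":1,"x":0,"y":0,"z":1.2,"rx":0,"ry":0,"rz":0},{"grip":1,"x":0,"y":0,"z":0,"rx":0,"ry":0,"rz":0}]' 25
done
python3 - <<'E'
from h import *
c=read_camera('wrist');save('w13',c['frame'][100:])
E
```

```text
time: 12.6
eef_pos: [0.5036, -0.3139, 0.1814]
tcp_rot: [0.779, 0.627, -0.0, -0.0]
contact_force: [-0.3, -0.4, -1.2]
opening: 0.13
time: 12.77
eef_pos: [0.5036, -0.3138, 0.1802]
tcp_rot: [0.779, 0.627, -0.0, -0.0]
contact_force: [-0.3, -0.2, -0.8]
opening: 0.131
time: 12.93
eef_pos: [0.5038, -0.314, 0.1796]
tcp_rot: [0.779, 0.627, -0.0, -0.0]
contact_force: [-1.1, 0.8, 1.8]
opening: 0.128
```

View pics/w13.png

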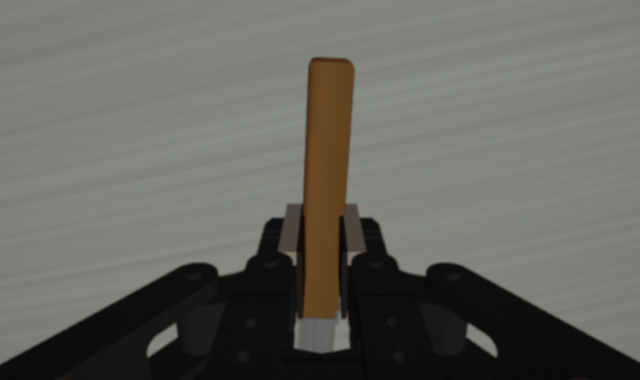

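```bash
python3 -m jog '[{"grip":1,"x":0,"y":0,"z":0.8,"rx":0,"ry":0,"rz":0},{"grip":1,"x":0,"y":0,"z":0,"rx":0,"ry":0,"rz":0}]' 20
python3 -m jog '[{"grip":1,"x":0,"y":0,"z":0.8,"rx":0,"ry":0,"rz":0},{"grip":1,"x":0,"y":0,"z":0,"rx":0,"ry":0,"rz":0}]' 20
python3 - <<'E'
from h import *
c=read_camera('wrist');save('w14',c['frame'][100:])
E
```

```text
time: 13.15
eef_pos: [0.5039, -0.314, 0.1795]
tcp_rot: [0.779, 0.627, -0.0, -0.0]
contact_force: [-2.2, 1.4, 6.7]
opening: 0.128
time: 13.32
eef_pos: [0.504, -0.3141, 0.1795]
tcp_rot: [0.779, 0.627, -0.0, -0.001]
contact_force: [-4.4, 3.2, 11.3]
opening: 0.128
```

View pics/w14.png

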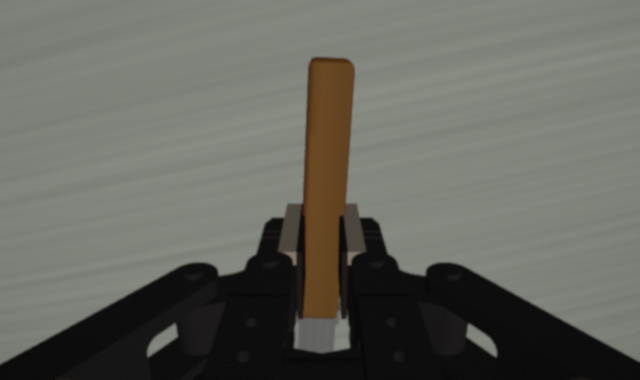

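```bash
python3 -m jog '[{"grip":1,"x":0,"y":0,"z":-1.2,"rx":0,"ry":0,"rz":0},{"grip":0.84,"x":0,"y":0,"z":0,"rx":0,"ry":0,"rz":0},{"grip":0.8,"x":0,"y":0,"z":0,"rx":0,"ry":0,"rz":0},{"grip":0.7,"x":0,"y":0,"z":0,"rx":0,"ry":0,"rz":0},{"grip":0.5,"x":0,"y":0,"z":0,"rx":0,"ry":0,"rz":0},{"grip":0.3,"x":0,"y":0,"z":0,"rx":0,"ry":0,"rz":0},{"grip":0.3,"x":0,"y":0,"z":0,"rx":0,"ry":0,"rz":0},{"grip":0.3,"x":0,"y":0,"z":0,"rx":0,"ry":0,"rz":0}]'
python3 -m jog '[{"grip":0.1,"x":0,"y":0,"z":-15,"rx":0,"ry":0,"rz":0},{"grip":0,"x":0,"y":0,"z":-35,"rx":0,"ry":0,"rz":0},{"grip":0,"x":0,"y":0,"z":-40,"rx":0,"ry":0,"rz":0},{"grip":0,"x":0,"y":0,"z":-40,"rx":0,"ry":0,"rz":0},{"grip":0,"x":0,"y":0,"z":-40,"rx":0,"ry":0,"rz":0},{"grip":0,"x":0,"y":0,"z":-40,"rx":0,"ry":0,"rz":0}]'
python3 - <<'E'
from h import *
c=read_camera('wrist');save('w15',c['frame'])
plan(b2w(-28,0,400),15.7+90)
plan(b2w(-28,0,400),15.7-90)
print(get_state()['qpos'])
E
```

```text
time: 14.03
eef_pos: [0.5037, -0.3139, 0.1787]
tcp_rot: [0.779, 0.627, -0.0, -0.0]
contact_force: [0.8, 1.1, -0.9]
opening: 0.702
time: 14.53
eef_pos: [0.5034, -0.3136, 0.3907]
tcp_rot: [0.779, 0.627, 0.0, 0.0]
contact_force: [0.6, -0.3, -0.2]
opening: 1.003
now [ 0.505  -0.3148  0.4014] yaw 77.66 F [ 2.4 -1.3  6.2] | rz -28.0 | shift before turn x,y,z 261.1 19.2 1.4 | after turn x,y 221.4 139.7
now [ 0.505  -0.3148  0.4014] yaw 77.66 F [ 2.4 -1.3  6.2] | rz 152.0 | shift before turn x,y,z 261.1 19.2 1.4 | after turn x,y -221.4 -139.7
[-7.27856785e-01  1.12165299e-01  1.78528554e+00 -3.34608514e-05
  1.22763015e+00 -2.08337415e+00]
```

View pics/w15.png

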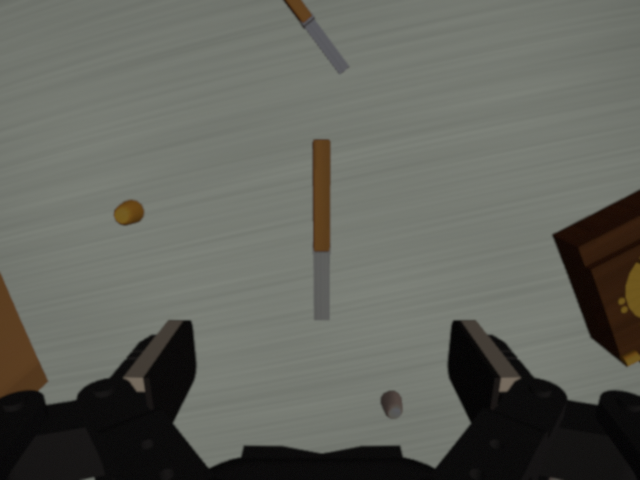

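```bash
python3 -m jog '[{"grip":0,"x":0,"y":0,"z":0,"rx":0,"ry":0,"rz":-7},{"grip":0,"x":0,"y":0,"z":0,"rx":0,"ry":0,"rz":-7},{"grip":0,"x":0,"y":0,"z":0,"rx":0,"ry":0,"rz":-7},{"grip":0,"x":0,"y":0,"z":0,"rx":0,"ry":0,"rz":-7},{"grip":0,"x":31.6,"y":20,"z":0,"rx":0,"ry":0,"rz":0},{"grip":0,"x":31.6,"y":20,"z":0,"rx":0,"ry":0,"rz":0},{"grip":0,"x":31.6,"y":20,"z":0,"rx":0,"ry":0,"rz":0},{"grip":0,"x":31.6,"y":20,"z":0,"rx":0,"ry":0,"rz":0}]'
python3 -m jog '[{"grip":0,"x":31.6,"y":20,"z":0,"rx":0,"ry":0,"rz":0},{"grip":0,"x":31.6,"y":20,"z":0,"rx":0,"ry":0,"rz":0},{"grip":0,"x":31.6,"y":20,"z":0,"rx":0,"ry":0,"rz":0},{"grip":0,"x":0,"y":0,"z":0,"rx":0,"ry":0,"rz":0},{"grip":0,"x":0,"y":0,"z":0,"rx":0,"ry":0,"rz":0},{"grip":0,"x":0,"y":0,"z":0,"rx":0,"ry":0,"rz":0}]'
python3 - <<'E'
from h import *
import pickle
plan(b2w(-28,0,400),15.7+90)
c=read_camera('wrist');save('w16',c['frame']);pickle.dump(c,open('w16.pkl','wb'))
E
```

```text
time: 15.25
eef_pos: [0.5467, -0.1694, 0.3886]
tcp_rot: [0.605, 0.796, 0.0, 0.0]
contact_force: [0.2, 0.5, 1.0]
opening: 1.001
time: 15.75
eef_pos: [0.5788, -0.0633, 0.3885]
tcp_rot: [0.604, 0.797, -0.0, 0.0]
contact_force: [1.1, -0.2, 0.5]
opening: 0.999
now [ 0.5788 -0.0633  0.3885] yaw 105.68 F [ 1.1 -0.2  0.5] | rz -0.0 | shift before turn x,y,z -0.8 0.6 -11.5 | after turn x,y -0.8 0.6
```

View pics/w16.png

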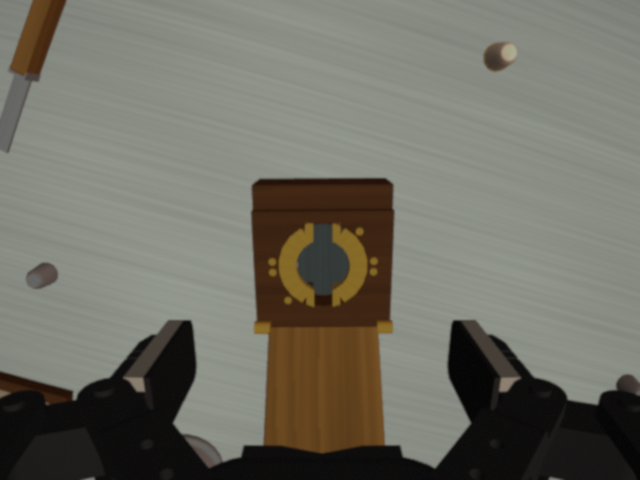

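```bash
python3 - <<'E'
from h import *
import pickle
c=pickle.load(open('w16.pkl','rb'));f=c['frame'];hsv=cv2.cvtColor(f,cv2.COLOR_RGB2HSV)
m=((hsv[...,0]>18)&(hsv[...,0]<32)&(hsv[...,1]>120)&(hsv[...,2]>110)).astype(np.uint8)
u,v=245,200;m=m[v:325,u:400]
n,l,st,ce=cv2.connectedComponentsWithStats(m)
S=[]
for i in range(1,n):
    if st[i,4]<8: continue
    p=ce[i]+[u,v];z=.0515 if st[i,4]<150 else .05
    P=plane(c,*p,z);print(st[i,4],p.round(1),P.round(4))
    if st[i,4]<150:S.append(P)
    else:
        pass
S=np.array(S);print('stud mean',S.mean(0))
k=[i for i in range(1,n) if st[i,4]>300]
mm=np.isin(l,k).astype(np.uint8);cs,_=cv2.findContours(mm,0,cv2.CHAIN_APPROX_NONE)
pts=np.vstack(cs)[:,0,:]+[u,v]
W=np.array([plane(c,*p,.05)[:2] for p in pts]);(cx,r)=cv2.minEnclosingCircle((W*1e3).astype(np.float32));print('outer circle',cx,r)
a=S[:,:2]-S[:,:2].mean(0)
print(np.degrees(np.arctan2(a[:,1],a[:,0])).round(1),np.linalg.norm(a,axis=1).round(4))
# block front edge
for p in [(252,211),(393,210)]: print(plane(c,*p,.042))
for p in [(258,326),(391,325)]: print(plane(c,*p,.05))
E
```

```text
1476 [295.6 264.4] [ 0.6118 -0.0752  0.05  ]
1431 [349.8 264.5] [ 0.6008 -0.0362  0.05  ]
35 [359.  231.2] [ 0.5742 -0.0373  0.0515]
34 [271.7 261.5] [ 0.6139 -0.093   0.0515]
33 [373.4 260.6] [ 0.5927 -0.0204  0.0515]
34 [272.1 272. ] [ 0.6218 -0.0907  0.0515]
33 [373.1 271.3] [ 0.6008 -0.0181  0.0515]
27 [287.6 299.9] [ 0.6405 -0.0739  0.0515]
24 [384.4 323.6] [0.6394 0.0034 0.0515]
13 [262. 324.] [ 0.6655 -0.0881  0.0515]
stud mean [ 0.61858521 -0.05224267  0.0515    ]
outer circle (607.0795288085938, -56.072505950927734) 33.663204193115234
[161.4 -96.6 129.1 -85.3 117.5 -44.7  69.5 -37.4] [0.0469 0.041  0.041  0.0386 0.0385 0.0308 0.0594 0.059 ]
[ 0.58288202 -0.11680748  0.042     ]
[ 0.5538482  -0.01627496  0.042     ]
[ 0.668771   -0.09073673  0.05      ]
[0.63978885 0.0092697  0.05      ]
```

```bash
sed -i 's/^B=.*/B=np.array([.6072,-.0558]);BY=np.radians(15.9)/' h.py; python3 - <<'E'
from h import *
plan((.409,.293,.37),118.6)
E
```

```text
now [ 0.5787 -0.064   0.3886] yaw 105.6 F [-0.9 -0.5  0.3] | rz -13.0 | shift before turn x,y,z 389.5 -67.4 18.6 | after turn x,y 394.7 21.9
```

```bash
python3 -m jog '[{"grip":0,"x":0,"y":0,"z":0,"rx":0,"ry":0,"rz":-6.5},{"grip":0,"x":0,"y":0,"z":0,"rx":0,"ry":0,"rz":-6.5},{"grip":0,"x":39.5,"y":2.2,"z":2,"rx":0,"ry":0,"rz":0},{"grip":0,"x":39.5,"y":2.2,"z":2,"rx":0,"ry":0,"rz":0},{"grip":0,"x":39.5,"y":2.2,"z":2,"rx":0,"ry":0,"rz":0},{"grip":0,"x":39.5,"y":2.2,"z":2,"rx":0,"ry":0,"rz":0},{"grip":0,"x":39.5,"y":2.2,"z":2,"rx":0,"ry":0,"rz":0},{"grip":0,"x":39.5,"y":2.2,"z":2,"rx":0,"ry":0,"rz":0}]'
python3 -m jog '[{"grip":0,"x":39.5,"y":2.2,"z":2,"rx":0,"ry":0,"rz":0},{"grip":0,"x":39.5,"y":2.2,"z":2,"rx":0,"ry":0,"rz":0},{"grip":0,"x":39.5,"y":2.2,"z":2,"rx":0,"ry":0,"rz":0},{"grip":0,"x":39.5,"y":2.2,"z":0,"rx":0,"ry":0,"rz":0},{"grip":0,"x":0,"y":0,"z":0,"rx":0,"ry":0,"rz":0},{"grip":0,"x":0,"y":0,"z":0,"rx":0,"ry":0,"rz":0},{"grip":0,"x":0,"y":0,"z":0,"rx":0,"ry":0,"rz":0}]'
python3 - <<'E'
from h import *
import pickle
plan((.409,.293,.37),118.6)
c=read_camera('wrist');save('w17',c['frame']);pickle.dump(c,open('w17.pkl','wb'))
E
```

```text
time: 16.47
eef_pos: [0.4761, 0.1509, 0.3768]
tcp_rot: [0.512, 0.859, 0.0, 0.0]
contact_force: [0.8, 1.4, -0.0]
opening: 0.999
time: 17.05
eef_pos: [0.4094, 0.2931, 0.3708]
tcp_rot: [0.511, 0.86, -0.0, 0.0]
contact_force: [0.6, -0.7, 0.4]
opening: 1.001
now [0.4094 0.2931 0.3708] yaw 118.58 F [ 0.6 -0.7  0.4] | rz -0.0 | shift before turn x,y,z 0.1 -0.4 0.8 | after turn x,y 0.1 -0.4
```

View pics/w17.png

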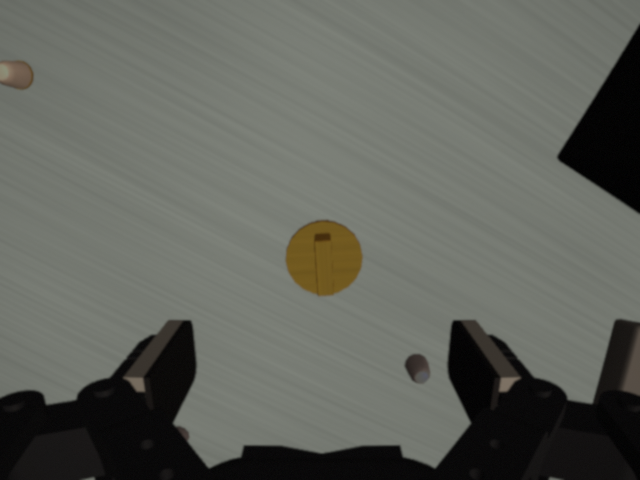

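```bash
python3 - <<'E'
from h import *
import pickle
c=pickle.load(open('w17.pkl','rb'));f=c['frame'];hsv=cv2.cvtColor(f,cv2.COLOR_RGB2HSV)
m=(hsv[...,1]>110).astype(np.uint8)[200:310,270:380]
cs,_=cv2.findContours(m,0,cv2.CHAIN_APPROX_NONE);k=max(cs,key=cv2.contourArea);P=k[:,0]+[270,200]
W=np.array([plane(c,*p,.021)[:2]*1e3 for p in P],np.float32);e=cv2.fitEllipse(W);print('flange ellipse',e)
a=cv2.resize(f[215:300,280:370],None,fx=7,fy=7,interpolation=cv2.INTER_CUBIC)
a=np.clip(a.astype(float)*1.6,0,255).astype(np.uint8)
save('w17c',a)
E
```

```text
flange ellipse ((433.0072326660156, 306.7194519042969), (57.51924514770508, 58.83002471923828), 120.65839385986328)
```

View pics/w17c.png

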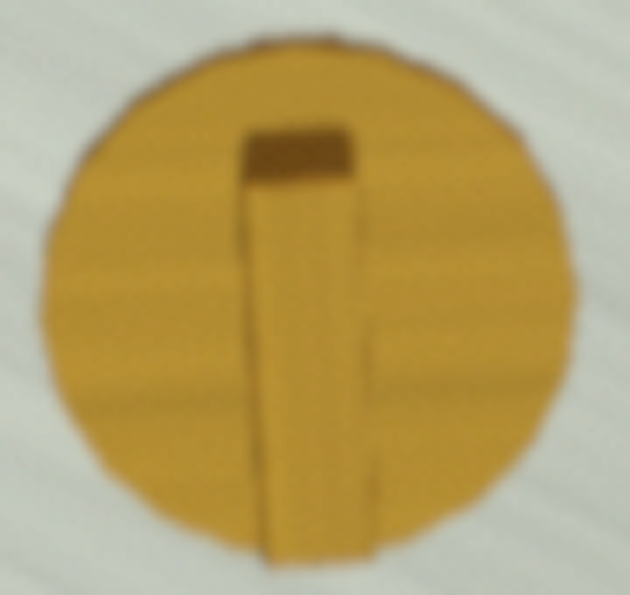

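```bash
python3 - <<'E'
from h import *
import pickle
c=pickle.load(open('w17.pkl','rb'))
q=[plane(c,280+x/7-.4,215+y/7-.4,.045) for x,y in [(247,183),(356,178),(268,562),(374,556)]]
a=(q[0]+q[1])/2;b=(q[2]+q[3])/2;d=b-a
print(np.array(q).round(4));print('mid',(a+b)/2,'len',np.linalg.norm(d),'yaw',np.degrees(np.arctan2(d[1],d[0])), [np.degrees(np.arctan2(*(e[1::-1]))) for e in (q[2]-q[0],q[3]-q[1])])
y=np.degrees(np.arctan2(d[1],d[0]))
plan(np.append(((a+b)/2)[:2],.19),y+90)
E
```

```text
[[0.4181 0.2914 0.045 ]
 [0.4124 0.3008 0.045 ]
 [0.4532 0.3128 0.045 ]
 [0.4473 0.3222 0.045 ]]
mid [0.43274992 0.30683606 0.045     ] len 0.040973924778169066 yaw 31.483031579073153 [np.float64(31.407066644081784), np.float64(31.559269175128307)]
now [0.4097 0.2927 0.3708] yaw 118.51 F [ 0.3 -0.3 -0.1] | rz -3.0 | shift before turn x,y,z 1.4 27.0 180.8 | after turn x,y 0.0 27.0
```

```bash
python3 -m jog '[{"grip":0,"x":0,"y":27,"z":0,"rx":0,"ry":0,"rz":-3},{"grip":0,"x":0,"y":0,"z":40,"rx":0,"ry":0,"rz":0},{"grip":0,"x":0,"y":0,"z":40,"rx":0,"ry":0,"rz":0},{"grip":0,"x":0,"y":0,"z":40,"rx":0,"ry":0,"rz":0},{"grip":0,"x":0,"y":0,"z":30,"rx":0,"ry":0,"rz":0},{"grip":0,"x":0,"y":0,"z":15,"rx":0,"ry":0,"rz":0},{"grip":0,"x":0,"y":0,"z":0,"rx":0,"ry":0,"rz":0},{"grip":0,"x":0,"y":0,"z":0,"rx":0,"ry":0,"rz":0}]'
python3 - <<'E'
from h import *
plan((.43275,.30684,.197),121.5)
c=read_camera('wrist');save('w18',c['frame'])
E
```

```text
time: 17.77
eef_pos: [0.4334, 0.3054, 0.2052]
tcp_rot: [0.489, 0.872, -0.001, -0.0]
contact_force: [-0.6, 0.2, -0.2]
opening: 1.001
now [0.4334 0.3054 0.2052] yaw 121.48 F [-0.6  0.2 -0.2] | rz -0.0 | shift before turn x,y,z 1.5 0.2 8.2 | after turn x,y 1.5 0.2
```

View pics/w18.png

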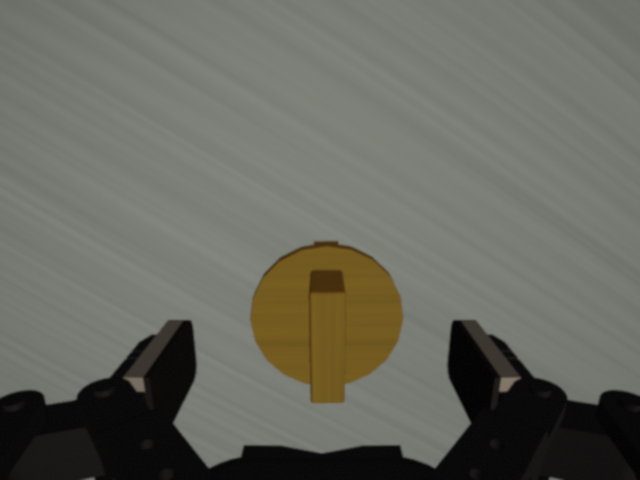

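```bash
python3 -m jog '[{"grip":0,"x":1.5,"y":0,"z":8,"rx":0,"ry":0,"rz":0},{"grip":0.4,"x":0,"y":0,"z":0,"rx":0,"ry":0,"rz":0},{"grip":0.7,"x":0,"y":0,"z":0,"rx":0,"ry":0,"rz":0},{"grip":1,"x":0,"y":0,"z":0,"rx":0,"ry":0,"rz":0},{"grip":1,"x":0,"y":0,"z":0,"rx":0,"ry":0,"rz":0},{"grip":1,"x":0,"y":0,"z":0,"rx":0,"ry":0,"rz":0},{"grip":1,"x":0,"y":0,"z":0,"rx":0,"ry":0,"rz":0},{"grip":1,"x":0,"y":0,"z":0,"rx":0,"ry":0,"rz":0}]' 60
python3 -m jog '[{"grip":1,"x":0,"y":0,"z":0,"rx":0,"ry":0,"rz":0},{"grip":1,"x":0,"y":0,"z":0,"rx":0,"ry":0,"rz":0},{"grip":1,"x":0,"y":0,"z":0,"rx":0,"ry":0,"rz":0}]' 80
python3 - <<'E'
from h import *
plan((.43275,.30684,.197),121.5)
c=read_camera('wrist');save('w19',c['frame'])
E
```

```text
time: 18.48
eef_pos: [0.4318, 0.3083, 0.1981]
tcp_rot: [0.487, 0.873, 0.0, 0.0]
contact_force: [-0.0, -0.5, 1.6]
opening: 0.126
time: 18.73
eef_pos: [0.4319, 0.3083, 0.1982]
tcp_rot: [0.488, 0.873, 0.0, 0.0]
contact_force: [0.0, -1.0, 2.8]
opening: 0.115
now [0.4319 0.3083 0.1982] yaw 121.65 F [ 0.  -1.   2.8] | rz 0.1 | shift before turn x,y,z -1.7 -0.0 1.2 | after turn x,y -1.7 -0.0
```

View pics/w19.png

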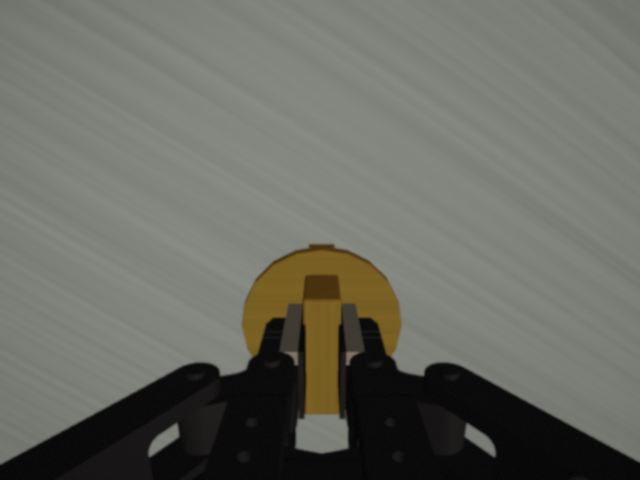

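```bash
python3 -m jog '[{"grip":1,"x":0,"y":0,"z":-20,"rx":0,"ry":0,"rz":0},{"grip":1,"x":0,"y":0,"z":-35,"rx":0,"ry":0,"rz":0},{"grip":1,"x":0,"y":0,"z":-35,"rx":0,"ry":0,"rz":5.2},{"grip":1,"x":0,"y":0,"z":0,"rx":0,"ry":0,"rz":5.2},{"grip":1,"x":0,"y":0,"z":0,"rx":0,"ry":0,"rz":5.3},{"grip":1,"x":0,"y":0,"z":0,"rx":0,"ry":0,"rz":0},{"grip":1,"x":0,"y":0,"z":0,"rx":0,"ry":0,"rz":0}]'
python3 - <<'E'
from h import *
x=np.array([np.cos(np.radians(105.9)),np.sin(np.radians(105.9))])*.0009
plan(np.append(B+x,.285),105.9)
E
```

```text
time: 19.37
eef_pos: [0.4313, 0.3081, 0.287]
tcp_rot: [0.601, 0.799, -0.001, -0.0]
contact_force: [-0.7, 0.4, -1.6]
opening: 0.117
now [0.4313 0.3081 0.287 ] yaw 106.08 F [-0.7  0.4 -1.6] | rz 0.2 | shift before turn x,y,z -397.5 68.3 2.0 | after turn x,y -397.3 69.5
```

```bash
python3 -m jog '[{"grip":1,"x":-36.1,"y":6.3,"z":0,"rx":0,"ry":0,"rz":0},{"grip":1,"x":-36.1,"y":6.3,"z":0,"rx":0,"ry":0,"rz":0},{"grip":1,"x":-36.1,"y":6.3,"z":0,"rx":0,"ry":0,"rz":0},{"grip":1,"x":-36.1,"y":6.3,"z":0,"rx":0,"ry":0,"rz":0},{"grip":1,"x":-36.1,"y":6.3,"z":0,"rx":0,"ry":0,"rz":0},{"grip":1,"x":-36.1,"y":6.3,"z":0,"rx":0,"ry":0,"rz":0},{"grip":1,"x":-36.1,"y":6.3,"z":0,"rx":0,"ry":0,"rz":0},{"grip":1,"x":-36.1,"y":6.3,"z":0,"rx":0,"ry":0,"rz":0}]'
python3 -m jog '[{"grip":1,"x":-36.1,"y":6.3,"z":0,"rx":0,"ry":0,"rz":0},{"grip":1,"x":-36.1,"y":6.3,"z":0,"rx":0,"ry":0,"rz":0},{"grip":1,"x":-36.1,"y":6.3,"z":0,"rx":0,"ry":0,"rz":0.2},{"grip":1,"x":0,"y":0,"z":0,"rx":0,"ry":0,"rz":0},{"grip":1,"x":0,"y":0,"z":0,"rx":0,"ry":0,"rz":0},{"grip":1,"x":0,"y":0,"z":0,"rx":0,"ry":0,"rz":0}]'
python3 - <<'E'
from h import *
import pickle
x=np.array([np.cos(np.radians(105.9)),np.sin(np.radians(105.9))])*.0009
plan(np.append(B+x,.285),105.9)
c=read_camera('wrist');save('w20',c['frame']);pickle.dump(c,open('w20.pkl','wb'))
c=read_camera('scene');save('s20',cv2.resize(c['frame'][200:310,280:400],None,fx=5,fy=5,interpolation=cv2.INTER_CUBIC))
E
```

```text
time: 20.03
eef_pos: [0.5596, 0.0427, 0.2866]
tcp_rot: [0.601, 0.799, -0.0, -0.001]
contact_force: [1.2, 0.7, -1.9]
opening: 0.118
time: 20.53
eef_pos: [0.6069, -0.0543, 0.2864]
tcp_rot: [0.603, 0.797, -0.0, -0.001]
contact_force: [0.5, -0.1, -1.7]
opening: 0.124
now [ 0.6069 -0.0543  0.2864] yaw 105.78 F [ 0.5 -0.1 -1.7] | rz -0.1 | shift before turn x,y,z -0.6 -0.1 1.4 | after turn x,y -0.6 -0.1
```

View pics/w20.png

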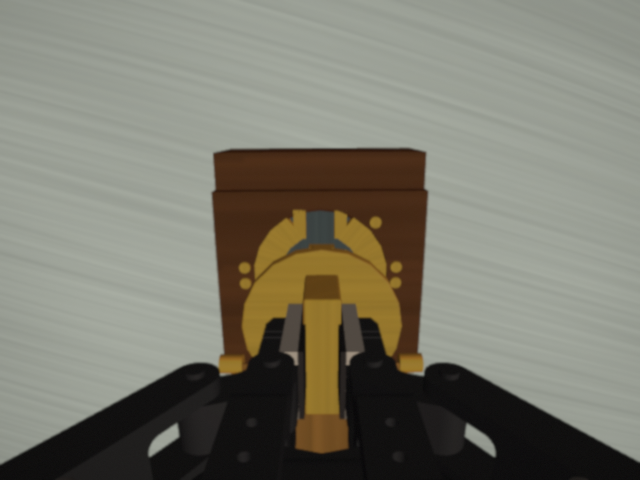

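View pics/s20.png

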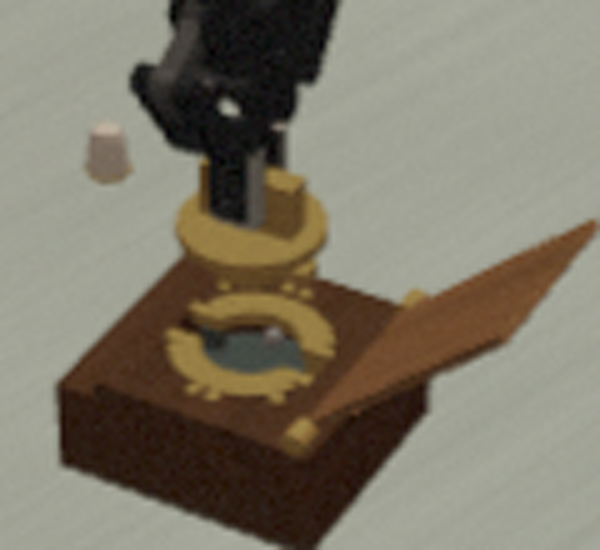

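```bash
python3 -m jog '[{"grip":1,"x":-0.3,"y":0,"z":15,"rx":0,"ry":0,"rz":0},{"grip":1,"x":0,"y":0,"z":15,"rx":0,"ry":0,"rz":0},{"grip":1,"x":0,"y":0,"z":5,"rx":0,"ry":0,"rz":0},{"grip":1,"x":0,"y":0,"z":0,"rx":0,"ry":0,"rz":0},{"grip":1,"x":0,"y":0,"z":0,"rx":0,"ry":0,"rz":0}]' 80
python3 -m jog '[{"grip":1,"x":0,"y":0,"z":2,"rx":0,"ry":0,"rz":0},{"grip":1,"x":0,"y":0,"z":2,"rx":0,"ry":0,"rz":0},{"grip":1,"x":0,"y":0,"z":0,"rx":0,"ry":0,"rz":0}]' 80
python3 - <<'E'
from h import *
x=np.array([np.cos(np.radians(105.9)),np.sin(np.radians(105.9))])*.0009
plan(np.append(B+x,.233),105.9)
c=read_camera('scene');save('s21',cv2.resize(c['frame'][200:310,280:400],None,fx=5,fy=5,interpolation=cv2.INTER_CUBIC))
E
```

```text
time: 21.05
eef_pos: [0.6073, -0.0539, 0.2527]
tcp_rot: [0.603, 0.798, -0.0, -0.0]
contact_force: [-0.7, -0.7, -1.7]
opening: 0.118
time: 21.3
eef_pos: [0.6076, -0.0547, 0.2492]
tcp_rot: [0.603, 0.797, 0.0, 0.0]
contact_force: [-0.5, 0.0, -1.9]
opening: 0.12
now [ 0.6076 -0.0547  0.2492] yaw 105.76 F [-0.5  0.  -1.9] | rz -0.1 | shift before turn x,y,z -0.0 -0.7 16.2 | after turn x,y -0.0 -0.7
```

View pics/s21.png

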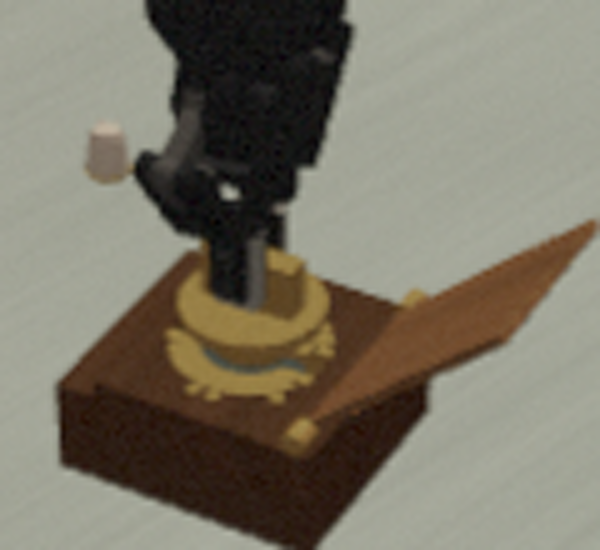

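```bash
python3 -m jog '[{"grip":1,"x":0,"y":-0.4,"z":2,"rx":0,"ry":0,"rz":0},{"grip":1,"x":0,"y":0,"z":1,"rx":0,"ry":0,"rz":0},{"grip":1,"x":0,"y":0,"z":0,"rx":0,"ry":0,"rz":0}]' 80
python3 -m jog '[{"grip":1,"x":0,"y":0,"z":1.5,"rx":0,"ry":0,"rz":0},{"grip":1,"x":0,"y":0,"z":1.5,"rx":0,"ry":0,"rz":0},{"grip":1,"x":0,"y":0,"z":0,"rx":0,"ry":0,"rz":0}]' 80

```

```text
time: 21.6
eef_pos: [0.607, -0.055, 0.2455]
tcp_rot: [0.604, 0.797, -0.0, -0.0]
contact_force: [-0.3, 0.6, -0.4]
opening: 0.118
time: 21.85
eef_pos: [0.607, -0.0549, 0.2424]
tcp_rot: [0.604, 0.797, -0.0, -0.0]
contact_force: [0.6, -0.3, -1.3]
opening: 0.117
```

```bash
python3 -m jog '[{"grip":1,"x":0,"y":0,"z":2,"rx":0,"ry":0,"rz":0},{"grip":1,"x":0,"y":0,"z":2,"rx":0,"ry":0,"rz":0},{"grip":1,"x":0,"y":0,"z":0,"rx":0,"ry":0,"rz":0}]' 80
python3 -m jog '[{"grip":1,"x":0,"y":0,"z":1.5,"rx":0,"ry":0,"rz":0},{"grip":1,"x":0,"y":0,"z":1.5,"rx":0,"ry":0,"rz":0},{"grip":1,"x":0,"y":0,"z":0,"rx":0,"ry":0,"rz":0}]' 80
python3 -m jog '[{"grip":1,"x":0,"y":0,"z":1,"rx":0,"ry":0,"rz":0},{"grip":1,"x":0,"y":0,"z":0,"rx":0,"ry":0,"rz":0}]' 80
python3 -m jog '[{"grip":1,"x":0,"y":0,"z":1,"rx":0,"ry":0,"rz":0},{"grip":1,"x":0,"y":0,"z":0,"rx":0,"ry":0,"rz":0}]' 80

```

```text
time: 22.1
eef_pos: [0.6069, -0.0549, 0.2382]
tcp_rot: [0.604, 0.797, -0.0, -0.0]
contact_force: [0.6, 0.4, -1.6]
opening: 0.12
time: 22.35
eef_pos: [0.607, -0.0549, 0.2354]
tcp_rot: [0.604, 0.797, -0.0, -0.0]
contact_force: [0.0, 0.4, -1.5]
opening: 0.121
time: 22.52
eef_pos: [0.6071, -0.0549, 0.2347]
tcp_rot: [0.604, 0.797, -0.0, -0.0]
contact_force: [0.2, -0.3, -0.8]
opening: 0.121
time: 22.68
eef_pos: [0.6071, -0.0549, 0.2337]
tcp_rot: [0.604, 0.797, -0.0, -0.0]
contact_force: [-0.5, 0.6, -1.9]
opening: 0.121
```

```bash
python3 -m jog '[{"grip":1,"x":0,"y":0,"z":0.7,"rx":0,"ry":0,"rz":0},{"grip":1,"x":0,"y":0,"z":0,"rx":0,"ry":0,"rz":0}]' 80
python3 -m jog '[{"grip":1,"x":0,"y":0,"z":0.7,"rx":0,"ry":0,"rz":0},{"grip":1,"x":0,"y":0,"z":0,"rx":0,"ry":0,"rz":0}]' 90
python3 - <<'E'
from h import *
c=read_camera('scene');save('s22',cv2.resize(c['frame'][200:310,280:400],None,fx=5,fy=5,interpolation=cv2.INTER_CUBIC))
print(get_state()['wrist_torque'])
E
```

```text
time: 22.85
eef_pos: [0.6072, -0.0549, 0.2332]
tcp_rot: [0.604, 0.797, 0.0, 0.0]
contact_force: [1.0, -0.0, -1.6]
opening: 0.119
time: 23.02
eef_pos: [0.6073, -0.055, 0.2332]
tcp_rot: [0.604, 0.797, -0.0, -0.0]
contact_force: [-2.5, 0.3, 4.1]
opening: 0.117
[0.13141853 0.3799326  0.05303408]
```

View pics/s22.png

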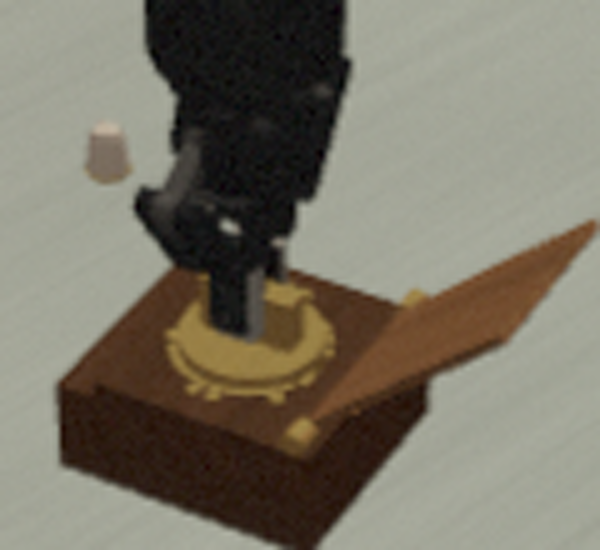

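```bash
python3 -m jog '[{"grip":1,"x":0,"y":0,"z":0,"rx":0,"ry":0,"rz":0},{"grip":1,"x":0,"y":0,"z":0,"rx":0,"ry":0,"rz":3},{"grip":1,"x":0,"y":0,"z":0,"rx":0,"ry":0,"rz":4},{"grip":1,"x":0,"y":0,"z":0,"rx":0,"ry":0,"rz":4},{"grip":1,"x":0,"y":0,"z":0,"rx":0,"ry":0,"rz":4},{"grip":1,"x":0,"y":0,"z":0,"rx":0,"ry":0,"rz":0}]' 110
python3 - <<'E'
from h import *
plan(np.append(B,.233),105.9-45);print(get_state()['wrist_torque'])
E
python3 -m jog '[{"grip":1,"x":0,"y":0,"z":0,"rx":0,"ry":0,"rz":4},{"grip":1,"x":0,"y":0,"z":0,"rx":0,"ry":0,"rz":4},{"grip":1,"x":0,"y":0,"z":0,"rx":0,"ry":0,"rz":4},{"grip":1,"x":0,"y":0,"z":0,"rx":0,"ry":0,"rz":0}]' 110
python3 - <<'E'
from h import *
plan(np.append(B,.233),105.9-45);print(get_state()['wrist_torque'])
c=read_camera('wrist');save('w23',c['frame'])
E
```

```text
time: 23.57
eef_pos: [0.6074, -0.0545, 0.2332]
tcp_rot: [0.703, 0.711, 0.001, 0.0]
contact_force: [-2.2, 1.3, 4.8]
opening: 0.112
now [ 0.6074 -0.0545  0.2332] yaw 90.62 F [-2.2  1.3  4.8] | rz 29.7 | shift before turn x,y,z -1.3 -0.2 0.2 | after turn x,y -1.2 0.4
[ 0.50708306  0.319123   -0.02517042]
time: 23.9
eef_pos: [0.6075, -0.0545, 0.2332]
tcp_rot: [0.774, 0.634, 0.001, 0.0]
contact_force: [-1.0, 1.8, 4.7]
opening: 0.111
now [ 0.6075 -0.0545  0.2332] yaw 78.65 F [-1.   1.8  4.7] | rz 17.7 | shift before turn x,y,z -1.4 -0.0 0.2 | after turn x,y -1.3 0.4
[ 0.5236676   0.19190439 -0.00849691]
```

View pics/w23.png

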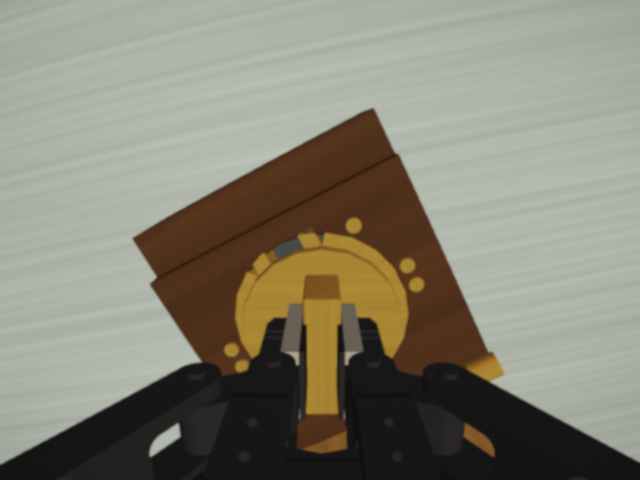

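```bash
python3 -m jog '[{"grip":1,"x":0,"y":0,"z":0,"rx":0,"ry":0,"rz":4},{"grip":1,"x":0,"y":0,"z":0,"rx":0,"ry":0,"rz":4},{"grip":1,"x":0,"y":0,"z":0,"rx":0,"ry":0,"rz":4},{"grip":1,"x":0,"y":0,"z":0,"rx":0,"ry":0,"rz":3},{"grip":1,"x":0,"y":0,"z":0,"rx":0,"ry":0,"rz":2.5},{"grip":1,"x":0,"y":0,"z":0,"rx":0,"ry":0,"rz":0},{"grip":1,"x":0,"y":0,"z":0,"rx":0,"ry":0,"rz":0},{"grip":1,"x":0,"y":0,"z":0,"rx":0,"ry":0,"rz":0}]' 110
python3 - <<'E'
from h import *
import pickle
plan(np.append(B,.233),105.9-45);print(get_state()['wrist_torque'])
c=read_camera('wrist');save('w24',c['frame']);pickle.dump(c,open('w24.pkl','wb'))
c=read_camera('scene');save('s24',cv2.resize(c['frame'][200:310,280:400],None,fx=5,fy=5,interpolation=cv2.INTER_CUBIC))
c=read_camera('top');save('t24',c['frame'])
E
```

```text
time: 24.62
eef_pos: [0.6076, -0.0545, 0.2332]
tcp_rot: [0.86, 0.51, 0.001, 0.0]
contact_force: [-0.7, 4.0, 4.6]
opening: 0.112
now [ 0.6076 -0.0545  0.2332] yaw 61.32 F [-0.7  4.   4.6] | rz 0.4 | shift before turn x,y,z -1.4 0.3 0.2 | after turn x,y -1.4 0.3
[ 0.65652427  0.0079699  -0.02274862]
```

View pics/w24.png

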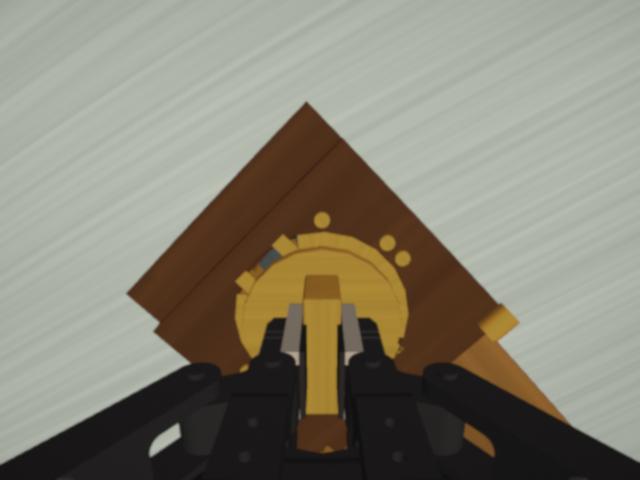

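View pics/s24.png

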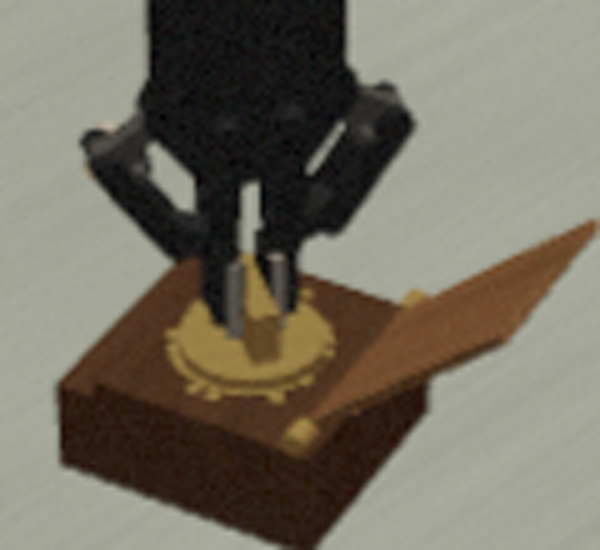

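View pics/t24.png

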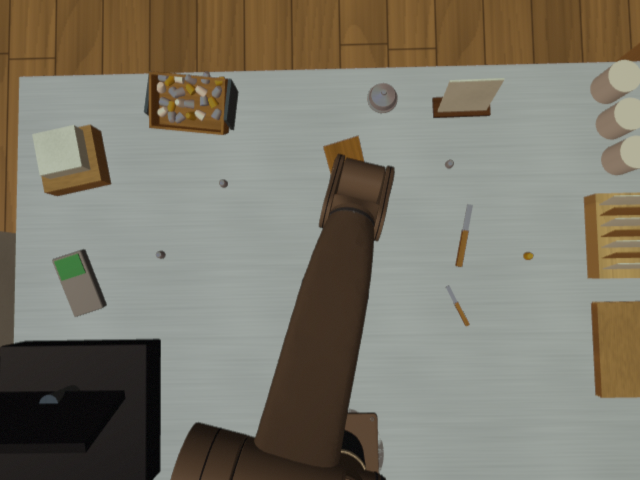

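```bash
python3 -m jog '[{"grip":1,"x":0,"y":0,"z":0,"rx":0,"ry":0,"rz":0.4},{"grip":1,"x":0,"y":0,"z":0,"rx":0,"ry":0,"rz":0},{"grip":1,"x":0,"y":0,"z":0,"rx":0,"ry":0,"rz":0},{"grip":1,"x":0,"y":0,"z":0,"rx":0,"ry":0,"rz":0},{"grip":1,"x":0,"y":0,"z":0,"rx":0,"ry":0,"rz":0},{"grip":1,"x":0,"y":0,"z":0,"rx":0,"ry":0,"rz":0}]' 110
python3 - <<'E'
from h import *
plan(np.append(B,.233),105.9-45)
c=read_camera('wrist');save('w25',c['frame'])
P=plane(c,321.5,220,.0515);d=P[:2]-B;print('stud dir',np.degrees(np.arctan2(d[1],d[0])),'bar dir',180-28.7)
E
cat pics/w25.png >/dev/null; python3 - <<'E'
from h import *
a=cv2.imread('pics/w24.png').astype(int);b=cv2.imread('pics/w25.png').astype(int)
print(abs(a-b).mean()); sign_off()
E
```

```text
time: 25.27
eef_pos: [0.6076, -0.0545, 0.2332]
tcp_rot: [0.862, 0.507, 0.001, 0.0]
contact_force: [-1.3, 4.4, 4.8]
opening: 0.111
now [ 0.6076 -0.0545  0.2332] yaw 60.94 F [-1.3  4.4  4.8] | rz 0.0 | shift before turn x,y,z -1.4 0.3 0.2 | after turn x,y -1.4 0.3
stud dir 150.1605898865812 bar dir 151.3
1.1135991753472223
the job is handed in; nothing more can be done
```

I levered the cover up with the 155 mm knife's blade and tipped it back onto its stop. The knife is back flat on the counter. The brass lid is pushed home in the collar and held at the 45° stud. I handed the job in at about 25 s of the 64 s allowed.

**Last checks:**
- **Lid turn:** the gripper has turned 45.0° from the measured notch line. In the wrist view the bar points straight at the half-way stud, and the two directions agree to about 1°.
- **Lid seating:** the gripper sits at the fully-home height, with about 5 N of light down-push and 110 N of grip.
- **Cover:** it was lying back in the last scene view, and only the blade appeared to touch it.
- **Thimbles:** the loose thimbles I could see looked unmoved. The china one and one other were hidden behind the arm in the last top view. The china one was where it belonged in earlier views.

**Things that were off:**
- The knife slipped about 3 mm in the grip while it worked the cover, and turned slightly. I pressed it down with about 11 N before letting go, and later views show it lying flat.
- The two fixed cameras disagreed by 3–6 mm on the blade's position, so I relied on the arm's own position and the wrist camera.
- About 4 N of side force remains on the held lid. It stayed steady over the last half second.

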